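# Wind the router lift up to the set-up block

### The arm

A 6-joint arm with a two-finger parallel gripper is mounted at the origin on the work surface. World frame = base frame: x ahead of the robot, y to its left, z up, the work surface at z = 0. Lengths are in m, angles in degrees, forces in N, time in s.
With the tool pointing down it reaches from about 0.425 to 0.925 m from the base axis. Payload 12.5 kg.
Tool frame: the origin (TCP) lies between the finger pads; the fingertips stand 17 mm ahead of it and the grasp point (between the pads) lies 2 mm behind it; y points along the fingers, z is the direction in which the jaws open and shut, and the axes are right-handed (so a half turn about y gives the same grasp; the last joint's range is limited). The gripper opens to 85 mm and grips with 20 to 120 N. Pads are 22 mm wide; open, the fingers measure 114 mm over their backs; the gripper's body (76 mm by 85 mm) begins 54 mm behind the grasp point. The pads swing forward as they close: fully open they stand 13 mm farther back than shut.
Start: joints at [-76.524, 28.126, 89.318, -0, 62.55, -6.05], TCP at [0.209, -0.589, 0.248] pointing down, gripper open.
Joint ranges: [-177.58, 177.58], [-47.91, 125.51], [2.72, 160], [-65.01, 245.01], [3.68, 167.84], [-153.87, 153.87]. Speed limits (degrees/s): [127.2, 127.2, 159.86, 180, 180, 180].

### API

Orientations are given as [roll, pitch, yaw] about the fixed x, y, z axes, in that order (R = Rz(yaw) Ry(pitch) Rx(roll)).
In Python, from plant import bot gives the robot as it stands.
- The arm moves only by the shell command python3 -m handwheel 'ROWS' [FORCE]. ROWS is JSON, a list of rows, each an object of numbers: "claw": the opening, from -1 (shut) to 1 (fully open); "dx", "dy", "dz": the shift along the tool's x, y, z in mm; "wx", "wy", "wz": the turn, a rotation vector about the tool's x, y, z in rad. In form: [{"claw": .., "dx": .., "dy": .., "dz": .., "wx": .., "wy": .., "wz": ..}, ...]. A call has 1 to 5 rows; each row is the pose to reach, as a shift and turn from the pose commanded when the call began, along the tool's axes at that moment; what a row does not reach only later rows make up. A row lasts 1/8 s, in which the tool goes at most 62.5 mm and 10.7 degrees, less where a joint would pass 70% of its speed; a pose out of reach is approached as far as the arm can. A call with a gripper value outside its range is refused whole. The fingers move at their own pace and stop on an object; FORCE is the grip in N (left out, the last holds). Time passes only in rows, so rows that repeat a pose let the fingers close. It gives the time, the measured TCP pose, the force and the opening at its end, in the units of the state.
- bot.get_obs(): the state, without advancing time (a new reading comes with each control period).
- bot.snapshot(name): name is "side" or "top"; returns a dict with "pixels" (420x560x3 uint8, red, green, blue), "depth" (420x560 float32, m along the optical axis (not along the pixel's ray), 0 where there is no reading), "fx", "fy", "cx", "cy" (pixels), "R" (3x3) and "t" (3): a world point X has camera coordinates R X + t. Camera axes: x right, y down, z forward; pixel columns grow to the right and rows downward; lengths in m; the calibration is good to about 2 mm. A picture is of the moment at which its call begins.
- bot.finish_job(): hands the job in, once; it reports no verdict.
Trained networks look in a picture, given as the dict that the camera call returned (one of the last four; its "shot" number tells which), for a name from the list of things; names that differ only in an ending like _2 or _b are one class to them, and where a whole thing is asked for, a point or a joint stands for the part that bears it (a point fixed in the world has none). Each returns a list of dicts, best first, with "p" (0 to 1); they miss things now and then, are a little off and sometimes report something else, mostly with a low value. They report only what shows in the picture. A call takes as long as a camera call. They do not tell look-alikes from the thing itself.
- bot.find_in(target, picture): "at" ([x, y, z] in m, in world coordinates, good to about 4 mm: the middle of the surface that is visible of it).
- bot.mark_of(target, picture): "at" ([x, y, z] in m, in world coordinates, good to about 4 mm: a listed point, or the origin of a listed thing).
The state is a dict: "time": time; "qpos": joint angles; "joint_velocities": joint speeds; "tau": joint torques, N m; "position": TCP position; "ee_rot": TCP orientation; "force": force on the tool from outside, world axes, zero at the start; "wrist_torque": the same for the moment, N m; "finger_gap": opening from 0.0 (shut) to 1.0 (fully open).
Only numpy, scipy, OpenCV 4.12 (cv2) and the standard library are available. Lean on these libraries where they do the work, as an engineer would, in place of code of your own. Each camera call takes 0.05 s, during which the arm holds its last target.

### The job

Set the router table's cutter height. Take the crank out of the bit rack, fit its square end into the router lift's drive socket, feeling for the square without leaning on it, and push it fully home; then wind it clockwise until the cutter's top is level with the top of the brass set-up block standing right beside the cutter, and do not wind clearly past it. Leave the crank in the socket and let go; keep off the cutter and leave the set-up blocks and everything else where they are.

Things in the scene. Friction and masses are not known exactly. Their poses are not given: they have to be found in the camera images.
- drive_mouth (a point): Centre of the mouth of the lift's drive socket, level with the router table's top: a square hole 14.4 mm wide, 28 mm deep in a 26 mm square steel nut sunk flush in a round 38 mm well of the plate. Axes: the router table's, not the nut's. The nut starts turned at any angle, NOT measured: turn the crank until its square drops in (repeats every 90 degrees, goes in within 7 either way).
- crank_hub (a point): Grip point on the crank's axis, in its dark steel hub: a square block 26 x 26 mm, flats along the crank's x and y, reaching from 32 mm below to 12 mm above this point. The crank (0.29 to 0.43 kg, balanced) stands upright, z up, x towards the knob. It starts in the bit rack, 118 mm above the bench, and is drawn straight up by 30 mm or more.
- crank_collar (a point): Underside of the crank's round 28 mm collar, on the axis, 78 mm below crank_hub; between collar and hub is a 20 mm round shank. Below the collar is the square end, 13 x 13 mm, flats along the crank's x and y. At the start the collar rests on the rack's top; with the crank fully home it rests on the drive's nut, level with drive_mouth.
- crank_end (a point): Lower end of the crank's square, on the axis, 20 mm below the collar, 98 mm below crank_hub. The square's last 3 mm taper from 13 to 10.8 mm as a lead-in, and a round point, 10 mm across, goes 5 mm further. Fully home it is 20 mm below drive_mouth; caught on the rim with the square not in line, it stays 0 to 3 mm below drive_mouth.
- knob_grip (a point): Middle of the crank's black knob: upright, 23 mm across, 48 mm tall, spinning freely on its pin, so the hand holding it need not turn as the crank goes round. It is 70 mm from the crank's axis and 10 mm higher than crank_hub. Only its position matters.
- crank: The crank; origin as crank_collar, z up along its axis, x along the arm to the knob. The arm is 14 mm wide, its underside 46 mm and top 60 mm above the collar; the knob is 70 mm out along +x, from 62 to 110 mm above the collar; a 28 mm counterweight ball is 36 mm out along -x, 53 mm above the collar. The hub's top is 90 mm above the collar.
- cutter: Router cutter, steel, 25 mm across, in a 46 mm hole of the lift plate; origin at the centre of its top, 8 to 11 mm above the router table's top at the start. It rises straight up 6 mm for each turn of the drive, clockwise seen from above; nothing stops it at the right height. The drive is stiff, 0.3 N m (4 to 5 N at the knob), and stays where it is left. The robot must not touch the cutter.
- block_a_top (a point): Centre of the top of a brass set-up block 25 x 40 mm, 18 mm high, on the router table. One of the three blocks, any of them, stands right beside the cutter (centres 50 to 60 mm apart): its top is the height to set. The other two are spares, over 110 mm from the cutter.
- block_b_top (a point): As block_a_top, for the brass block 22 mm high.
- block_c_top (a point): As block_a_top, for the brass block 26 mm high.
- router_table: Fixed router table top on the bench, 360 x 460 x 40 mm, shifted and turned at each start; origin at the centre of its underside. In its frame the drive is at x -30, y -90 mm, the cutter at x 0, y 60 mm, and a plywood fence with its hood, 50 mm high above the top, stands along x from y 160 to 226 mm. The rest of its top is flat.
- bit_rack: Fixed wooden rack 200 x 70 mm (long along its x), 40 mm high, origin at the centre of its underside. The crank stands in a loose round 20 mm hole in its middle; router bits stand up to 36 mm above its top, from 39 mm either side of the crank outwards.
- wrench_grip (a point): Bystander: steel collet wrench, 150 mm long, lying on the router table top; this is the middle of its handle. It stays where it is.
- reducer_mid (a point): Bystander: black plastic reducer ring, 68 mm across, 8 mm thick, lying on the router table top; this is its centre. It stays where it is.
- foot_joint_mid (a point): Bystander: turned dark wooden recorder joint, 42 mm across, 146 mm tall, standing on the bench; this is its centre, 73 mm up. It stays standing where it is.
- bell_mid (a point): Bystander: turned wooden bell, 60 mm across, 80 mm tall, standing on the bench; this is its centre, 40 mm up. It stays standing where it is.
- oil_mid (a point): Bystander: amber oil bottle, 52 mm across, 130 mm tall, standing on the bench; this is its centre, 65 mm up. It stays standing where it is.
There are look-alikes about, which are no part of the job. Of the things that look like the crank, the largest one is meant. What is shaped like the part that bears block_c_top but turquoise is not meant.

How it is judged:
By the outcome, as a careful person would: the job done as asked, in the order asked, and still so for the second after the job is handed in, with the robot touching nothing.
It also fails if it takes over 72 s, if anything falls off the work surface, if the arm or the gripper's body presses on something with over 40 N, if the wrist force passes 120 N, or if a joint passes its speed limit or range.

## Working session

There is one attempt and no reset: what is moved stays moved. The work goes in short steps, Python scripts to look and compute and a shell command to move; the robot and the scene stay as the last step left them, time stands still between calls to the robot, and variables do not carry over. Pictures are saved under pics/ and viewed, and the job is handed in when it is done.

```bash
ls -la; mkdir -p pics
python3 - <<'E'
from plant import bot
import cv2,numpy as np
o=bot.get_obs(); print(o)
for n in("side","top"):
    s=bot.snapshot(n); cv2.imwrite(f"pics/{n}0.png",s["pixels"][:,:,::-1]); np.savez(f"{n}0.npz",**{k:v for k,v in s.items()})
    print(n,{k:(v if k not in("pixels","depth") else None) for k,v in s.items()})
    for t in ["crank_hub","crank_collar","knob_grip","crank","drive_mouth","cutter","block_a_top","block_b_top","block_c_top","router_table","bit_rack","wrench_grip","reducer_mid"]:
        r=bot.mark_of(t,s); print(t,[(np.round(d["at"],4).tolist(),round(d["p"],2)) for d in r[:5]])
E
```

```text
total 12
drwxr-xr-x  3 agent agent 4096 Dec  5 22:52 .
drwxr-xr-x 23 root  root  4096 Dec  5 22:52 ..
drwxr-xr-x  2 agent agent 4096 Dec  5 22:52 pics
{'time': 0.0, 'qpos': array([-7.65246063e+01,  2.81647404e+01,  8.93497322e+01,  8.40198851e-05,
        6.25492039e+01, -6.05118832e+00]), 'joint_velocities': array([-0.00527176,  0.00956619, -0.05205479,  0.01658651,  0.01501105,
       -0.04886574]), 'tau': array([ 1.56932223e-03, -6.18449807e+01, -2.61597097e+01,  1.01274381e-05,
        4.08818465e-03,  1.84631676e-05]), 'position': array([ 0.20886907, -0.58885097,  0.24772366]), 'ee_rot': array([-9.00633138e+01,  6.78667580e-03, -1.60473460e+02]), 'force': array([-0.41757736, -0.06629449, -0.86792621]), 'wrist_torque': array([-0.03082811,  0.01741199,  0.01633016]), 'finger_gap': 1.0012143341072457}
side {'pixels': None, 'depth': None, 'fx': 419.81789051328235, 'fy': 419.81789051328235, 'cx': 282.5092195323081, 'cy': 205.23434291218325, 'R': array([[-0.75881153, -0.65112574,  0.01550257],
       [-0.38272995,  0.42651568, -0.81951337],
       [ 0.52699416, -0.6277895 , -0.5728503
[... 1784 characters left out ...]
4541, 0.0137], 0.97), ([0.5178, -0.3402, 0.0392], 0.79), ([0.2781, -0.2634, 0.0069], 0.68)]
drive_mouth [([0.5744, 0.0262, 0.0387], 0.79), ([0.5185, -0.3458, 0.0233], 0.74), ([0.4228, 0.4661, 0.036], 0.7)]
cutter [([0.5681, 0.1769, 0.0514], 0.45)]
block_a_top [([0.7352, 0.1087, 0.0551], 0.69), ([0.5189, 0.162, 0.0612], 0.28)]
block_b_top [([0.5167, 0.1617, 0.061], 0.7), ([0.4284, 0.1064, 0.047], 0.17)]
block_c_top [([0.8556, 0.0274, 0.0264], 0.6), ([0.7073, 0.2126, 0.066], 0.59)]
router_table [([0.5839, 0.1182, 0.0], 0.86)]
bit_rack [([0.518, -0.3414, -0.0013], 0.57), ([0.5834, 0.119, 0.0003], 0.42)]
wrench_grip [([0.431, 0.1047, 0.0448], 0.89)]
reducer_mid [([0.7457, 0.0111, 0.0427], 0.94)]
```

View pics/side0.png

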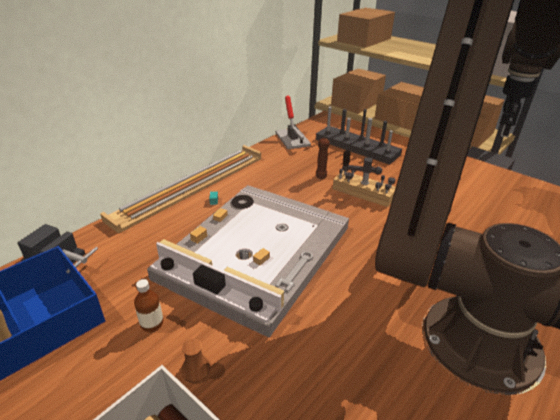

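View pics/top0.png

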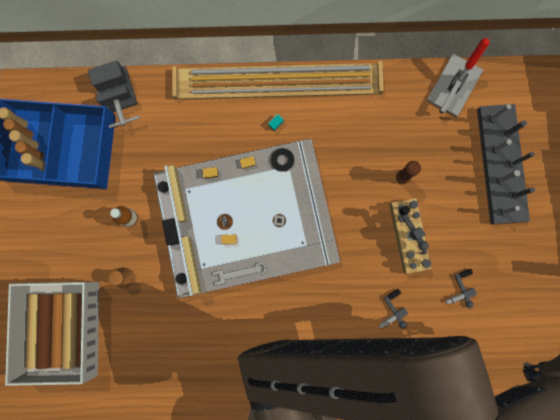

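Side view: the bit rack with the standing crank is at (365,183), table centred at (250,255), cutter hole at (244,254), drive at (282,227), brass block next to the cutter at (261,256). Top view: crank in rack (411,230), two small cranks lying at (394,312) and (461,290), turquoise block (275,122).

Run:
```python
import cv2,numpy as np
a=np.load("top0.npz")["pixels"][:,:,::-1]; b=np.load("side0.npz")["pixels"][:,:,::-1]
c1=cv2.resize(a[180:340,370:490],(400,533),interpolation=cv2.INTER_CUBIC)
c2=cv2.resize(b[130:210,310:410],(400,320),interpolation=cv2.INTER_CUBIC)
o=np.zeros((533,800,3),np.uint8); o[:,:400]=c1;o[:320,400:]=c2; cv2.imwrite("pics/crop0.png",o)
c1=cv2.resize(a[140:290,150:340],(760,600),interpolation=cv2.INTER_CUBIC);cv2.imwrite("pics/crop1.png",c1)
```

```text
(no output)
```

View pics/crop0.png

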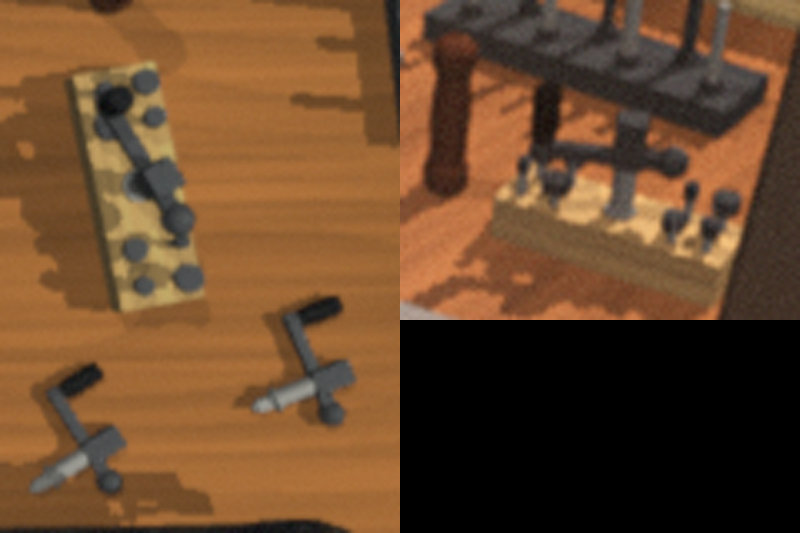

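View pics/crop1.png

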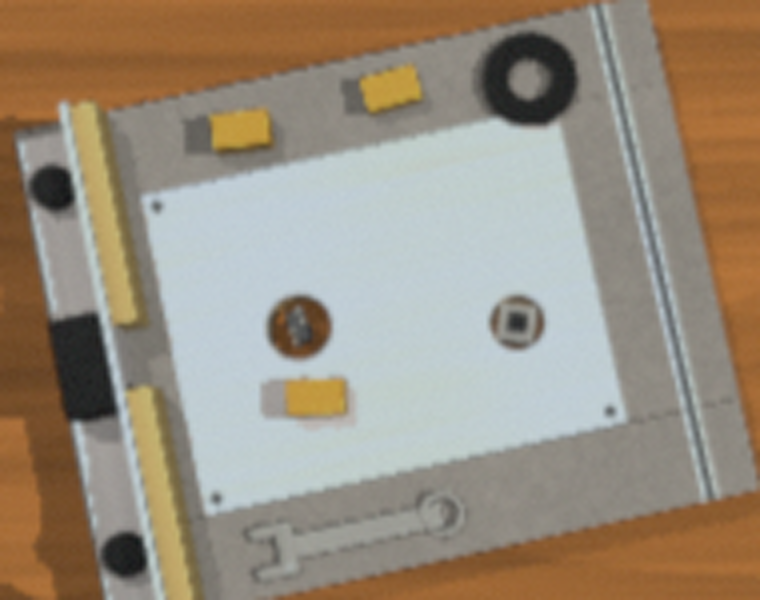

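Candidates for "crank": standing in rack (top 411,230 / side 367,170), lying at (394,312) and (461,290). The standing one has the longest arm and sits in the bit rack, so it's the one. Block at the cutter: (228,239) in top view. Now refine the measurements.

```bash
cat > h.py <<'E'
import numpy as np,cv2
def load(n): return dict(np.load(n))
def cloud(s):
    d=s["depth"];v,u=np.mgrid[:d.shape[0],:d.shape[1]]
    c=np.stack([(u-s["cx"])/s["fx"]*d,(v-s["cy"])/s["fy"]*d,d],-1)
    w=(c-s["t"])@s["R"]; w[d==0]=np.nan
    return w
def proj(s,X):
    c=s["R"]@np.asarray(X,float)+s["t"]; return np.array([s["fx"]*c[0]/c[2]+s["cx"],s["fy"]*c[1]/c[2]+s["cy"]])
def onplane(s,uv,z):
    r=s["R"].T@np.array([(uv[0]-s["cx"])/s["fx"],(uv[1]-s["cy"])/s["fy"],1]); o=-s["R"].T@s["t"]
    return o+r*(z-o[2])/r[2]
def near(w,xy,r,zlo,zhi):
    m=(np.hypot(w[...,0]-xy[0],w[...,1]-xy[1])<r)&(w[...,2]>zlo)&(w[...,2]<zhi); return m
def ortho(s,xy,half,z,res=0.0005):
    n=int(2*half/res); g=np.arange(n)*res-half
    X=np.stack(np.meshgrid(xy[0]+g,xy[1]+g,indexing='ij'),-1) # rows x, cols y
    P=np.concatenate([X,np.full(X.shape[:2]+(1,),z)],-1)@s["R"].T+s["t"]
    mu=(s["fx"]*P[...,0]/P[...,2]+s["cx"]).astype(np.float32);mv=(s["fy"]*P[...,1]/P[...,2]+s["cy"]).astype(np.float32)
    return cv2.remap(np.ascontiguousarray(s["pixels"]),mu,mv,cv2.INTER_CUBIC)
E
python3 - <<'E'
from h import *
for n in("top0.npz","side0.npz"):
    s=load(n);w=cloud(s);print(n)
    # table top height
    m=near(w,(0.62,0.10),0.05,0.02,0.06);print("table",np.median(w[m],0),w[m][:,2].std(),m.sum())
    for nm,xy,lo in(("cutter",(0.569,0.177),.0455),("B",(0.517,0.1615),.05),("A",(.736,.107),.05),("C",(.7065,.213),.05)):
        m=near(w,xy,0.03 if nm!="cutter" else .014,lo,0.08);p=w[m];print(nm,m.sum(),np.round(p.mean(0),4),np.round(np.percentile(p[:,2],[10,50,90]),4))
    m=near(w,(.518,-.343),.11,.100,.2);p=w[m];print("crank pts",m.sum())
    m=near(w,(.518,-.343),.03,.122,.15);p=w[m];print("hub top",m.sum(),p.mean(0),np.percentile(p[:,2],[10,50,90]))
    m=near(w,(.579,-.307),.025,.135,.17);p=w[m];print("knob top",m.sum(),p.mean(0),np.percentile(p[:,2],[10,50,90]))
    im=ortho(s,(.57,.025),.05,.04);cv2.imwrite(f"pics/od_{n[:3]}.png",cv2.resize(im,(400,400))[:,:,::-1])
    im=ortho(s,(.518,-.343),.1,.13,.0005);cv2.imwrite(f"pics/oc_{n[:3]}.png",im[:,:,::-1])
a=[cv2.imread(f"pics/{k}.png") for k in("od_top","od_sid","oc_top","oc_sid")]
a=[cv2.resize(x,(300,300)) for x in a]
cv2.imwrite("pics/o.png",np.vstack([np.hstack(a[:2]),np.hstack(a[2:])]))
E
```

```text
top0.npz
table [0.61991955 0.10001172 0.04036003] 0.0032775699328069542 983
cutter 29 [0.5677 0.1794 0.0501] [0.0459 0.0496 0.0547]
B 140 [0.5169 0.1666 0.0623] [0.0581 0.0626 0.0661]
A 130 [0.7316 0.1108 0.0581] [0.0545 0.0585 0.062 ]
C 145 [0.7032 0.2147 0.065 ] [0.0598 0.0657 0.0696]
crank pts 318
hub top 102 [ 0.51672428 -0.33914787  0.12944541] [0.12538814 0.12937026 0.13308332]
knob top 64 [ 0.57688843 -0.30410864  0.14739875] [0.14144309 0.14770392 0.15211536]
side0.npz
table [0.61904525 0.10157704 0.03939864] 0.0013553949048945907 624
cutter 35 [0.5681 0.1788 0.0481] [0.0463 0.0481 0.0496]
B 154 [0.5154 0.167  0.0595] [0.0535 0.0608 0.0626]
A 95 [0.7307 0.112  0.0563] [0.0523 0.0567 0.059 ]
C 158 [0.7009 0.217  0.0618] [0.0533 0.0642 0.0667]
crank pts 232
hub top 45 [ 0.51585165 -0.33770254  0.12828697] [0.12425479 0.12865111 0.13125436]
knob top 41 [ 0.57581357 -0.30256974  0.1445236 ] [0.13848434 0.14579888 0.14979179]
```

View pics/o.png

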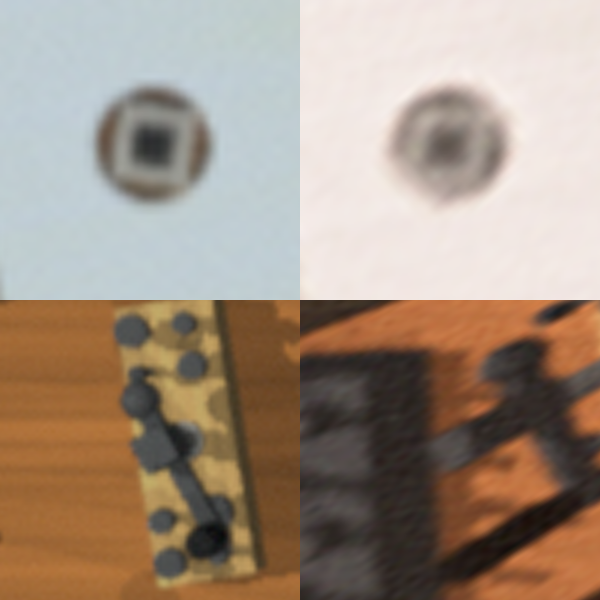

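Run:
```python
from h import *
for n in("top0.npz","side0.npz"):
    s=load(n)
    im=ortho(s,(.568,.0255),.03,.04,.0001); hsv=cv2.cvtColor(im,cv2.COLOR_RGB2HSV); g=cv2.cvtColor(im,cv2.COLOR_RGB2GRAY)
    cv2.imwrite(f"pics/nut_{n[:3]}.png",im[:,:,::-1])
    def cen(mask,nm):
        k,l,st,c=cv2.connectedComponentsWithStats(mask.astype(np.uint8))
        i=l[300,300]; 
        if i==0: print(nm,"none");return
        cnt=cv2.findContours((l==i).astype(np.uint8),0,2)[0]; cnt=max(cnt,key=cv2.contourArea); h=cv2.convexHull(cnt)
        (cx,cy),sz,a=cv2.minAreaRect(h); M=cv2.moments(h)
        print(nm,"x,y",.568+(M['m01']/M['m00']*.1-30)/1000,.0255+(M['m10']/M['m00']*.1-30)/1000,"rect",np.array(sz)*.1,"img ang",a, "eqD",2*np.sqrt(cv2.contourArea(h)/np.pi)*.1)
    med=np.median(g[:50]); print("bg",med,"centre",g[290:310,290:310].mean())
    for f in(.35,.45,.55): cen(g<g[290:310,290:310].mean()+f*(med-g[290:310,290:310].mean())*.6,"hole%.2f"%f)
    cen(g<med-25,"well")
    # polar harmonic of nut outline : sample radial ring 4th harmonic phase
    for r in (11,12,13,14,15,16):
        th=np.arange(360)*np.pi/180
        # theta world angle: x=cos,y=sin
        v=cv2.remap(g,(300+r*10*np.sin(th)).astype(np.float32)[None],(300+r*10*np.cos(th)).astype(np.float32)[None],cv2.INTER_LINEAR)[0].astype(float)
        F=(v*np.exp(-4j*th)).mean(); print(r,"4th amp",round(abs(F),1),"bright axis deg",round(np.degrees(np.angle(F))/4,1))
```

```text
bg 202.0 centre 47.4325
hole0.35 x,y 0.5682547581566194 0.025683909003920116 rect [11.38604202 10.9033783 ] img ang 8.32564926147461 eqD 11.725917381422668
hole0.45 x,y 0.5682689875843041 0.025731694512568976 rect [12.28060455 12.05044556] img ang 9.462322235107422 eqD 12.88923177683775
hole0.55 x,y 0.568246590271127 0.025787842761687742 rect [13.1949707  12.99926147] img ang 11.888657569885254 eqD 13.884337696506353
well x,y 0.568154536936882 0.025730221362299854 rect [40.32527771 40.60986328] img ang 53.310279846191406 eqD 40.883779296163745
11 4th amp 0.7 bright axis deg -27.9
12 4th amp 4.1 bright axis deg -35.5
13 4th amp 7.7 bright axis deg -36.4
14 4th amp 10.2 bright axis deg -36.4
15 4th amp 11.3 bright axis deg -36.2
16 4th amp 10.9 bright axis deg -36.2
bg 234.0 centre 91.0975
hole0.35 x,y 0.5686702447163514 0.023695275377199735 rect [11.64404602 11.35836487] img ang 5.856013774871826 eqD 12.198504235897058
hole0.45 x,y 0.5686220690264704 0.023801116929603607 rect [13.00998383 13.05525208] img ang 5.194429397583008 eqD 13.859326019642754
hole0.55 x,y 0.5685279063310688 0.024025250527082955 rect [14.741008   14.70087128] img ang 5.11731481552124 eqD 15.639148005754699
well x,y 0.5678234814748085 0.02472281224664048 rect [40.14790649 39.50635681] img ang 38.43730163574219 eqD 40.316389181214944
11 4th amp 1.7 bright axis deg 43.5
12 4th amp 2.5 bright axis deg -42.2
13 4th amp 3.5 bright axis deg -40.3
14 4th amp 4.3 bright axis deg -39.6
15 4th amp 4.5 bright axis deg -39.3
16 4th amp 4.4 bright axis deg -39.4
```

View pics/nut_top.png

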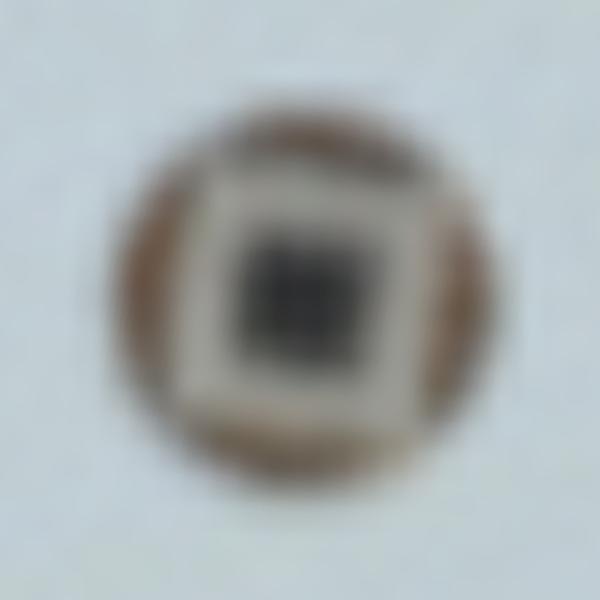

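```bash
cat > d.py <<'E'
import sys,numpy as np
from plant import bot
from scipy.spatial.transform import Rotation as Ro
# usage: d.py x y z yaw(tool)
o=bot.get_obs(); R=Ro.from_euler('xyz',o["ee_rot"],degrees=True)
print("t",round(o["time"],2),"pos",np.round(o["position"],4),"rpy",np.round(o["ee_rot"],2),"F",np.round(o["force"],1),"T",np.round(o["wrist_torque"],2),"gap",round(o["finger_gap"],3),"q",np.round(o["qpos"],1))
if len(sys.argv)>3:
    x=list(map(float,sys.argv[1:5])); d=R.inv().apply(np.array(x[:3])-o["position"])*1000
    w=(R.inv()*Ro.from_euler('xyz',[-90,0,x[3]],degrees=True)).as_rotvec()
    print("dxyz",np.round(d,1),"w",np.round(w,4))
E
python3 d.py .517 -.340 .220 -150.5
python3 -m handwheel '[{"claw":1,"dx":-373,"dy":28,"dz":-132,"wy":-0.174},{"claw":1,"dx":-373,"dy":28,"dz":-132,"wy":-0.174},{"claw":1,"dx":-373,"dy":28,"dz":-132,"wy":-0.174},{"claw":1,"dx":-373,"dy":28,"dz":-132,"wy":-0.174},{"claw":1,"dx":-373,"dy":28,"dz":-132,"wy":-0.174}]' 50
python3 d.py .517 -.340 .220 -150.5
```

```text
t 1.4 pos [ 0.2089 -0.5891  0.2484] rpy [ -89.99   -0.   -160.48] F [-0.5  0.4 -0.1] T [-0.02  0.   -0.02] gap 1.0 q [-76.5  28.1  89.3   0.   62.5  -6. ]
dxyz [-373.6   28.3 -131.8] w [-1.000e-04 -1.741e-01  0.000e+00]
t 1.4 pos [ 0.2089 -0.5891  0.2484] rpy [ -89.99   -0.   -160.48] F [-0.5  0.4 -0.1] T [-0.02  0.   -0.02] gap 1.0 q [-76.5  28.1  89.3   0.   62.5  -6. ]
dxyz [-373.6   28.3 -131.8] w [-1.000e-04 -1.741e-01  0.000e+00]invalid input at $[0]: expected keys claw, dx, dy, dz, wx, wy, wz
```

```bash
python3 -m handwheel '[{"claw":1,"dx":-373,"dy":28,"dz":-132,"wx":0,"wy":-0.174,"wz":0},{"claw":1,"dx":-373,"dy":28,"dz":-132,"wx":0,"wy":-0.174,"wz":0},{"claw":1,"dx":-373,"dy":28,"dz":-132,"wx":0,"wy":-0.174,"wz":0},{"claw":1,"dx":-373,"dy":28,"dz":-132,"wx":0,"wy":-0.174,"wz":0},{"claw":1,"dx":-373,"dy":28,"dz":-132,"wx":0,"wy":-0.174,"wz":0}]' 50
python3 d.py .517 -.340 .220 -150.5
```

```text
time: 2.02
position: [0.4526, -0.3915, 0.2263]
ee_rot: [-90.0, 0.0, -150.5]
force: [0.1, -0.7, -0.0]
finger_gap: 0.999
t 2.02 pos [ 0.4526 -0.3915  0.2263] rpy [ -89.97    0.   -150.51] F [ 0.1 -0.7 -0. ] T [ 0.01 -0.    0.  ] gap 0.999 q [-47.2  27.2  94.7  -0.   58.   13.3]
dxyz [-81.4   6.3 -13.1] w [-0.0005 -0.0002 -0.0001]
```

```bash
python3 -m handwheel '[{"claw":1,"dx":-81,"dy":6,"dz":-13,"wx":0,"wy":0,"wz":0},{"claw":1,"dx":-81,"dy":6,"dz":-13,"wx":0,"wy":0,"wz":0},{"claw":1,"dx":-81,"dy":6,"dz":-13,"wx":0,"wy":0,"wz":0}]' 50
python3 d.py .517 -.340 .120 -150.5
python3 - <<'E'
from plant import bot
import cv2
for n in("side","top"):
    s=bot.snapshot(n)["pixels"][:,:,::-1]
    c=s[110:230,300:440] if n=="side" else s[170:300,340:480]
    cv2.imwrite(f"pics/a1{n}.png",cv2.resize(c,None,fx=4,fy=4,interpolation=2))
E
```

```text
time: 2.4
position: [0.5158, -0.341, 0.22]
ee_rot: [-90.0, -0.0, -150.4]
force: [-0.6, 0.4, 0.1]
finger_gap: 1.002
t 2.4 pos [ 0.5158 -0.341   0.22  ] rpy [-9.0010e+01 -2.0000e-02 -1.5039e+02] F [-0.6  0.4  0.1] T [-0.1   0.    0.01] gap 1.002 q [-39.6  29.2  92.2  -0.   58.7  20.8]
dxyz [ -1.6 100.   -0.2] w [0.0001 0.002  0.0003]
```

View pics/a1side.png

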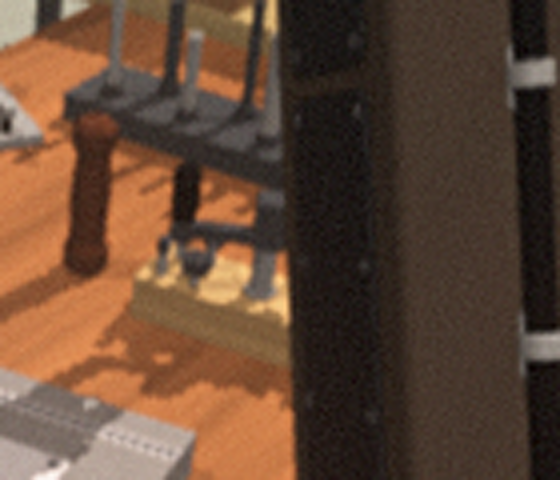

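View pics/a1top.png

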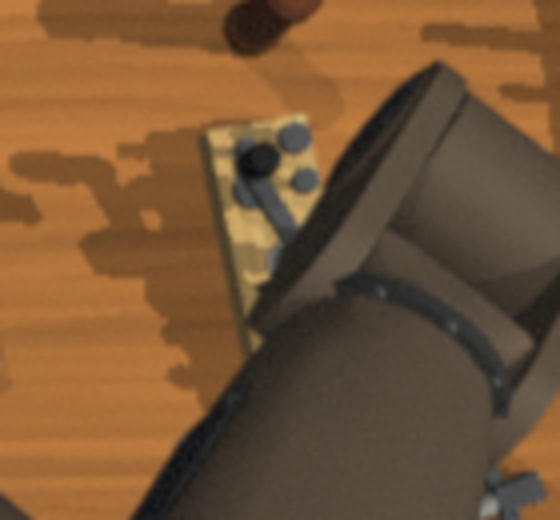

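The arm hides the hub, the knob (top crop 258,160) is where measured. Descend with jaws open in light steps.

```bash
python3 -m handwheel '[{"claw":1,"dx":-1,"dy":30,"dz":0,"wx":0,"wy":0,"wz":0},{"claw":1,"dx":-1,"dy":60,"dz":0,"wx":0,"wy":0,"wz":0},{"claw":1,"dx":-1,"dy":80,"dz":0,"wx":0,"wy":0,"wz":0},{"claw":1,"dx":-1,"dy":100,"dz":0,"wx":0,"wy":0,"wz":0},{"claw":1,"dx":-1,"dy":100,"dz":0,"wx":0,"wy":0,"wz":0}]' 50
python3 d.py .517 -.340 .120 -150.5
```

```text
time: 3.12
position: [0.5146, -0.3421, 0.1193]
ee_rot: [-90.1, -0.1, -150.6]
force: [1.1, 0.5, 1.4]
finger_gap: 0.999
t 3.12 pos [ 0.5146 -0.3421  0.1193] rpy [-9.0120e+01 -5.0000e-02 -1.5062e+02] F [1.1 0.5 1.4] T [-0.02 -0.02 -0.02] gap 0.999 q [-39.7  36.1  97.2  -0.   46.8  20.9]
dxyz [-3.1 -0.7 -0.7] w [ 0.0021 -0.0021  0.001 ]
```

```bash
python3 -m handwheel '[{"claw":1,"dx":-3,"dy":0,"dz":-0.7,"wx":0,"wy":0,"wz":0},{"claw":0,"dx":-3,"dy":0,"dz":-0.7,"wx":0,"wy":0,"wz":0},{"claw":-0.3,"dx":-3,"dy":0,"dz":-0.7,"wx":0,"wy":0,"wz":0},{"claw":-1,"dx":-3,"dy":0,"dz":-0.7,"wx":0,"wy":0,"wz":0},{"claw":-1,"dx":-3,"dy":0,"dz":-0.7,"wx":0,"wy":0,"wz":0}]' 50
python3 d.py .517 -.340 .120 -150.5
python3 -m handwheel '[{"claw":-1,"dx":0,"dy":0,"dz":0,"wx":0,"wy":0,"wz":0},{"claw":-1,"dx":0,"dy":0,"dz":0,"wx":0,"wy":0,"wz":0}]' 50
python3 d.py .517 -.340 .120 -150.5
```

```text
time: 3.75
position: [0.5186, -0.3392, 0.1206]
ee_rot: [-90.0, 0.0, -150.5]
force: [-0.4, -0.1, 3.7]
finger_gap: 0.298
t 3.75 pos [ 0.5186 -0.3392  0.1206] rpy [-8.996e+01  1.000e-02 -1.505e+02] F [-0.4 -0.1  3.7] T [-0.03  0.   -0.02] gap 0.298 q [-39.3  36.   97.1  -0.   46.8  21.2]
dxyz [ 1.8  0.6 -0.1] w [-0.0008  0.0001 -0.0002]
time: 4.0
position: [0.5186, -0.3392, 0.1206]
ee_rot: [-90.0, 0.0, -150.5]
force: [-0.3, -0.7, 6.0]
finger_gap: 0.297
t 4.0 pos [ 0.5186 -0.3392  0.1206] rpy [-8.995e+01  2.000e-02 -1.505e+02] F [-0.3 -0.7  6. ] T [-0.01 -0.01  0.04] gap 0.297 q [-39.3  36.1  97.1  -0.   46.8  21.2]
dxyz [ 1.7  0.6 -0.1] w [-0.0008 -0.0001 -0.0003]
```

```bash
python3 -m handwheel '[{"claw":-1,"dx":0,"dy":-12,"dz":0,"wx":0,"wy":0,"wz":0},{"claw":-1,"dx":0,"dy":-30,"dz":0,"wx":0,"wy":0,"wz":0},{"claw":-1,"dx":0,"dy":-55,"dz":0,"wx":0,"wy":0,"wz":0},{"claw":-1,"dx":0,"dy":-90,"dz":0,"wx":0,"wy":0,"wz":0},{"claw":-1,"dx":0,"dy":-90,"dz":0,"wx":0,"wy":0,"wz":0}]' 50
python3 d.py .569 -.090 .215 -188
python3 - <<'E'
from plant import bot
import cv2
for n in("side","top"):
    s=bot.snapshot(n)["pixels"][:,:,::-1]
    c=s[60:230,300:440] if n=="side" else s[170:300,340:480]
    cv2.imwrite(f"pics/a2{n}.png",cv2.resize(c,None,fx=3,fy=3,interpolation=2))
E
```

```text
time: 4.62
position: [0.5189, -0.3394, 0.2134]
ee_rot: [-89.7, 0.1, -150.5]
force: [-0.1, 0.6, -3.7]
finger_gap: 0.293
t 4.62 pos [ 0.5189 -0.3394  0.2134] rpy [-8.974e+01  9.000e-02 -1.505e+02] F [-0.1  0.6 -3.7] T [-0.01 -0.04  0.02] gap 0.293 q [-39.3  29.6  92.5  -0.   57.6  21.2]
dxyz [-166.5   -2.2 -192.4] w [-0.0038  0.6546 -0.003 ]
```

View pics/a2side.png

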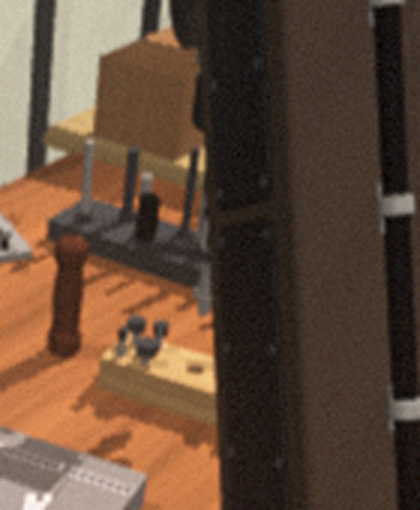

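```bash
python3 d.py .5685 .0252 .215 -188
python3 -m handwheel '[{"claw":-1,"dx":-35,"dy":-1,"dz":-48,"wx":0,"wy":0.1,"wz":0},{"claw":-1,"dx":-70,"dy":-1,"dz":-96,"wx":0,"wy":0.2,"wz":0},{"claw":-1,"dx":-105,"dy":-1,"dz":-144,"wx":0,"wy":0.35,"wz":0},{"claw":-1,"dx":-140,"dy":-1,"dz":-193,"wx":0,"wy":0.5,"wz":0},{"claw":-1,"dx":-175,"dy":-1,"dz":-241,"wx":0,"wy":0.65,"wz":0}]' 50
python3 d.py .5685 .0252 .215 -188
```

```text
t 4.72 pos [ 0.518  -0.3387  0.2101] rpy [-9.002e+01 -1.000e-02 -1.505e+02] F [-0.4  0.3 -3.4] T [0.05 0.02 0.07] gap 0.298 q [-39.3  29.9  92.7  -0.   57.5  21.2]
dxyz [-223.2   -4.8 -291.9] w [2.000e-04 6.544e-01 3.000e-04]
time: 5.35
position: [0.5514, -0.0411, 0.21]
ee_rot: [-90.0, -0.1, 172.0]
force: [1.0, 0.3, -2.7]
finger_gap: 0.3
t 5.35 pos [ 0.5514 -0.0411  0.21  ] rpy [-9.0000e+01 -1.3000e-01  1.7196e+02] F [ 1.   0.3 -2.7] T [-0.   -0.06 -0.03] gap 0.3 q [-11.1  24.8 102.   -0.   53.3  86.9]
dxyz [ -7.7  -5.  -68.1] w [ 0.0001 -0.0007  0.0023]
```

```bash
python3 -m handwheel '[{"claw":-1,"dx":-4,"dy":-5,"dz":-35,"wx":0,"wy":0,"wz":0},{"claw":-1,"dx":-8,"dy":-5,"dz":-66,"wx":0,"wy":0,"wz":0},{"claw":-1,"dx":-8,"dy":-5,"dz":-66,"wx":0,"wy":0,"wz":0},{"claw":-1,"dx":-8,"dy":-5,"dz":-66,"wx":0,"wy":0,"wz":0}]' 50
python3 d.py .5685 .0252 .215 -188
python3 - <<'E'
from plant import bot
import cv2,numpy as np
for n in("side","top"):
    s=bot.snapshot(n); np.savez(f"{n}3.npz",**s); 
    for t in("crank","crank_hub","knob_grip","crank_collar","crank_end"): print(n,t,[(np.round(d["at"],4).tolist(),round(d["p"],2)) for d in bot.mark_of(t,s)[:2]])
    s=s["pixels"][:,:,::-1]
    cv2.imwrite(f"pics/a3{n}.png",s)
E
```

```text
time: 5.85
position: [0.5683, 0.0209, 0.2153]
ee_rot: [-90.0, -0.1, 172.3]
force: [0.1, 0.0, -2.4]
finger_gap: 0.296
t 5.85 pos [0.5683 0.0209 0.2153] rpy [-8.9980e+01 -1.1000e-01  1.7227e+02] F [ 0.1  0.  -2.4] T [-0.02  0.03  0.05] gap 0.296 q [-4.5 25.7 99.5 -0.  54.9 93.2]
dxyz [ 0.4  0.3 -4.3] w [-0.0004  0.0046  0.0019]
side crank []
side crank_hub [([0.5664, 0.0198, 0.213], 0.78), ([0.5676, 0.0177, 0.1335], 0.73)]
side knob_grip [([0.5637, 0.0153, 0.1165], 0.56), ([0.6411, 0.0126, 0.22], 0.4)]
side crank_collar [([0.5671, 0.0169, 0.1374], 0.59)]
side crank_end [([0.5649, 0.0154, 0.1182], 0.76)]
top crank [([0.337, -0.4551, 0.0112], 0.73), ([0.2764, -0.2626, 0.0106], 0.67)]
top crank_hub [([0.3611, -0.5086, 0.0105], 0.83), ([0.3037, -0.3142, 0.0099], 0.62)]
top knob_grip [([0.4094, -0.4998, 0.0138], 0.66), ([0.3598, -0.2973, 0.0072], 0.57)]
top crank_collar [([0.2752, -0.2637, 0.0109], 0.83), ([0.3414, -0.4537, 0.0073], 0.67)]
top crank_end [([0.3308, -0.4407, 0.0146], 0.95), ([0.2674, -0.256, 0.0143], 0.72)]
```

View pics/a3side.png

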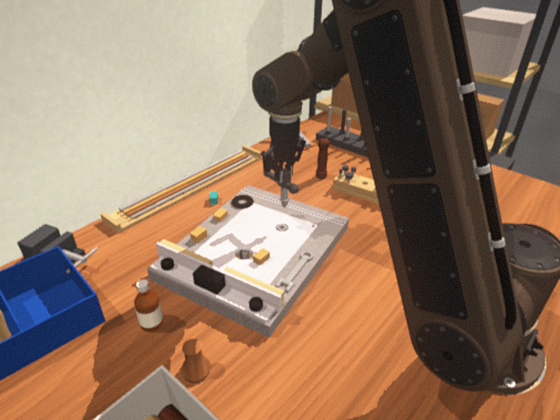

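View pics/a3top.png

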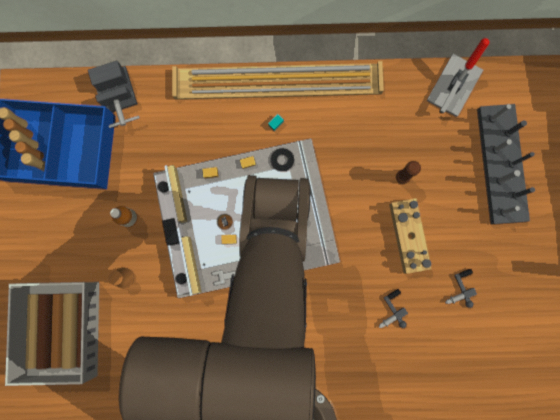

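Side view: crank held over the drive, point at about (285,203), nut at (282,227); top view is blocked by the arm. Correct the last 4 mm and measure the shank axis against the nut in the side view.

```bash
python3 -m handwheel '[{"claw":-1,"dx":0,"dy":20,"dz":-4.3,"wx":0,"wy":0.005,"wz":0},{"claw":-1,"dx":0,"dy":40,"dz":-4.3,"wx":0,"wy":0.005,"wz":0},{"claw":-1,"dx":0,"dy":40,"dz":-4.3,"wx":0,"wy":0.005,"wz":0}]' 50
python3 d.py .5685 .0252 .175 -188
python3 - <<'E'
from plant import bot
from h import *
s=bot.snapshot("side"); np.savez("side4.npz",**s)
for t in("crank","crank_hub","crank_collar","crank_end"): print(t,[(np.round(d["at"],4).tolist(),round(d["p"],2)) for d in bot.mark_of(t,s)[:2]])
im=s["pixels"][:,:,::-1]
c=im[150:250,220:350]; cv2.imwrite("pics/a4.png",cv2.resize(c,None,fx=6,fy=6,interpolation=2))
p=bot.get_obs()["position"]
for nm,X in(("tip",(p[0],p[1],p[2]-.1056)),("collar",(p[0],p[1],p[2]-.0806)),("mouth",(.5685,.0252,.04))): 
    q=proj(s,X); print(nm,q,(q-[220,150])*6)
E
```

```text
time: 6.82
position: [0.5689, 0.0255, 0.1752]
ee_rot: [-90.0, -0.1, 172.0]
force: [0.0, -1.0, -3.7]
finger_gap: 0.295
t 6.83 pos [0.5689 0.0255 0.1752] rpy [-8.9990e+01 -1.4000e-01  1.7197e+02] F [ 0.  -1.  -3.7] T [-0.02  0.04  0.05] gap 0.295 q [ -4.1  28.6 101.7  -0.   49.8  94. ]
dxyz [0.4 0.2 0.4] w [-0.0003 -0.0005  0.0025]
crank [([0.5705, 0.0282, 0.0933], 0.73)]
crank_hub [([0.5666, 0.0254, 0.174], 0.71), ([0.5685, 0.0264, 0.038], 0.4)]
crank_collar [([0.5666, 0.0241, 0.095], 0.72), ([0.5664, 0.0258, 0.1717], 0.48)]
crank_end [([0.5672, 0.0206, 0.0769], 0.96)]
tip [281.06801827 218.04562176] [366.40810961 408.27373054]
collar [281.18957237 210.84333691] [367.13743423 365.06002144]
mouth [281.29408699 227.01374038] [367.76452193 462.08244228]
```

View pics/a4.png

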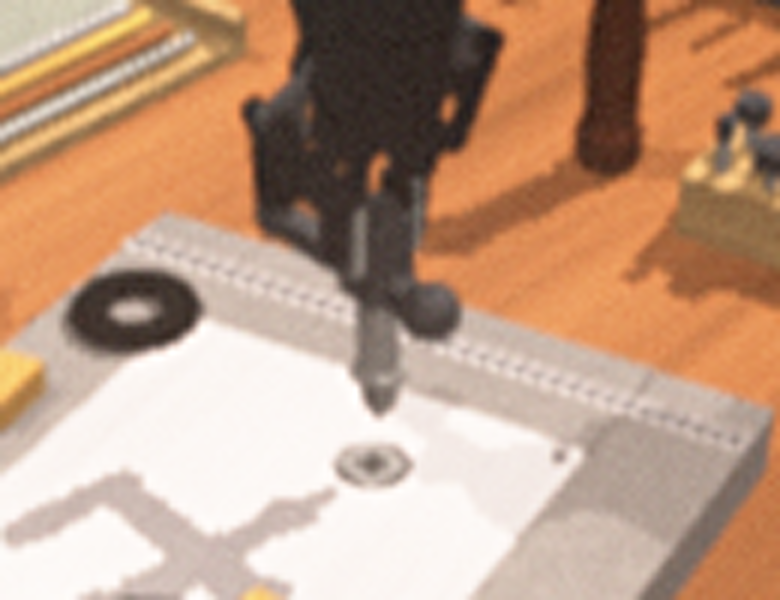

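Run:
```python
from h import *
s=load("side4.npz");im=s["pixels"].astype(float); g=im.mean(2)
np.set_printoptions(linewidth=200)
print(g[196:236,272:294].astype(int))
w=cloud(s)
# depth-based: shank pts
m=near(w,(.5685,.0252),.02,.075,.135); print(m.sum()); 
for lo,hi in((.075,.095),(.095,.115),(.115,.135)):
    q=w[m&(w[...,2]>lo)&(w[...,2]<hi)]; print(len(q),q.mean(0))
```

```text
[[198 197 197 178 118  79  80  87  75  65  67  69  64  80  85  87  92 118 145 144 145 141]
 [191 198 194 182 133  79  64  64  58  60  63  76  70  79  91  93  87  89 103 107 109 114]
 [206 208 204 189 158 113  78  64  60  61  70  68  63  78  80  84  66  77  87  89  98 106]
 [211 213 202 205 206 173 138  88  59  67  70  70  61  54  71  65  65  76  88  91 101 109]
 [204 175 193 214 214 203 191 130  80  68  73  71  68  58  54  64  64  70  88  96  96 100]
 [216 201 212 202 182 201 205 144  93  84  89  97  80  73  60  65  63  73  78  84  90  89]
 [196 192 208 218 203 214 206 141 102 102 106 121 109  91  72  62  64  72  79  79  85  80]
 [184 181 193 197 195 213 214 156 103 111 118 123 115 118 117  77  61  71  73  76  72  71]
 [181 189 189 186 183 192 186 146 110 107 117 126 124 127 150 118  69  66  65  69  67  68]
 [193 197 189 189 181 183 179 140 114 108 118 125 122 130 168 174 116  77  70  67  72  73]
 [189 188 188 185 192 187 180 145 115 113 117 121 118 127 174 216 168 131 125 109 110 112]
 [185 191 193 189 187 190 184 148 113 114 116 117 125 123 156 196 189 188 187 168 182 184]
 [191 18
[... 1958 characters left out ...]
62 148 197 240 243 236 235 235 235]
 [249 248 245 244 238 219 189 169 183 200 193 175 171 172 213 239 251 249 242 239 241 243]
 [244 237 214 215 240 248 242 232 221 226 223 223 229 237 250 250 251 249 248 247 248 248]
 [208 199 190 201 237 249 250 250 249 250 249 250 250 250 250 249 249 247 248 249 249 248]
 [194 195 205 229 247 249 249 249 249 249 251 250 250 249 249 247 248 248 248 249 248 248]
 [199 219 234 246 249 249 249 248 248 248 249 248 248 249 248 248 247 247 248 249 249 248]
 [203 238 248 249 249 248 249 248 249 249 248 249 248 248 247 247 247 248 248 246 248 247]]
125
21 [0.56199183 0.0279962  0.08271619]
62 [0.56083379 0.03034963 0.10362778]
42 [0.56182929 0.03076574 0.12413053]
```

```bash
python3 -m handwheel '[{"claw":-1,"dx":-2.8,"dy":10,"dz":-0.9,"wx":0,"wy":0,"wz":0},{"claw":-1,"dx":-2.8,"dy":20,"dz":-0.9,"wx":0,"wy":0,"wz":0},{"claw":-1,"dx":-2.8,"dy":20,"dz":-0.9,"wx":0,"wy":0,"wz":0}]' 50
python3 d.py .5714 .0262 .155 -188
python3 - <<'E'
from plant import bot
from h import *
s=bot.snapshot("side"); np.savez("side5.npz",**s)
im=s["pixels"][:,:,::-1]
c=im[190:240,250:320]; cv2.imwrite("pics/a5.png",cv2.resize(c,None,fx=10,fy=10,interpolation=2))
np.set_printoptions(linewidth=200)
print(im.mean(2)[206:236,272:294].astype(int))
w=cloud(s); m=near(w,(.5685,.0252),.02,.055,.115); q=w[m&(w[...,2]>.07)]; print(len(q),q.mean(0),"axis est",q.mean(0)[:2]+[.005,-.006])
p=bot.get_obs()["position"]
for nm,X in(("tip",(p[0],p[1],p[2]-.1056)),("collar",(p[0],p[1],p[2]-.0806)),("mouth",(.5685,.0252,.04))): print(nm,proj(s,X))
E
```

```text
time: 7.45
position: [0.5719, 0.026, 0.1551]
ee_rot: [-90.0, -0.1, 172.0]
force: [-0.1, 1.0, -2.7]
finger_gap: 0.295
t 7.45 pos [0.5719 0.026  0.1551] rpy [-8.9990e+01 -1.1000e-01  1.7197e+02] F [-0.1  1.  -2.7] T [-0.03 -0.02  0.01] gap 0.295 q [ -4.   30.3 102.3  -0.   47.5  94. ]
dxyz [ 0.5  0.1 -0.2] w [-0.0002 -0.0006  0.002 ]
[[188 191 192 192 191 177 119  84  73  79  75  74  64  63  67  70  85  85  97  94  95  93]
 [188 189 189 192 191 177 136 102  89  93  97  92  74  61  61  63  78  77  90  94  91  88]
 [195 192 184 184 190 177 134 106 111 116 125 123  95  81  68  67  74  77  85  84  87  75]
 [221 215 200 190 189 183 138 107 114 122 126 126 119 114  81  65  70  75  76  69  78  64]
 [245 244 232 222 216 198 144 114 110 121 124 120 128 141 106  71  64  70  66  69  66  68]
 [248 249 248 244 247 234 175 119 111 117 125 119 133 155 141 112  79  73  73  74  77 102]
 [248 248 248 249 251 251 206 124 116 122 120 125 126 165 181 160 135 114 110 109 127 155]
 [247 248 248 249 252 252 213 128 113 116 121 119 131 169 191 193 180 166 159 162 183 184]
 [248 247 248 249 251 248 189 124 115 
[... 1437 characters left out ...]
75 157 153 160 182 199 191 181 174 178 212 240 244 245 248 248 243 241]
 [190 193 194 190 191 200 221 227 227 229 223 224 230 238 249 252 249 249 249 249 247 244]
 [191 195 194 186 203 234 251 251 250 251 251 251 249 250 251 251 249 249 248 249 248 244]
 [194 193 194 197 218 247 251 250 250 250 251 250 251 250 249 249 248 247 248 249 249 247]
 [198 194 202 221 233 247 250 249 248 249 249 249 249 248 248 247 247 248 248 249 249 248]
 [223 229 234 247 247 249 248 249 249 249 249 249 249 248 247 248 248 248 248 248 249 248]]
108 [0.56415789 0.0307214  0.09130332] axis est [0.56915789 0.0247214 ]
tip [280.19975565 223.84148358]
collar [280.30942983 216.78998894]
mouth [281.29408699 227.01374038]
```

View pics/a5.png

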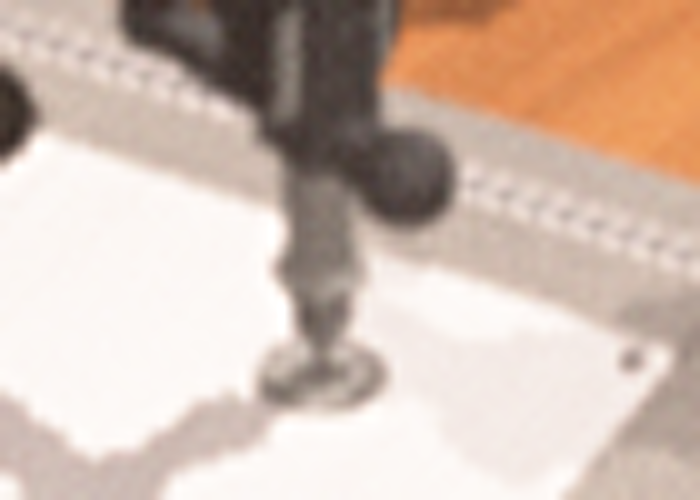

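Shank centre at column 281.6, nut centre at 281.7: aligned in this view. Lower gently, watching the force.

```bash
python3 -m handwheel '[{"claw":-1,"dx":0,"dy":4,"dz":0,"wx":0,"wy":0,"wz":0},{"claw":-1,"dx":0,"dy":8,"dz":0,"wx":0,"wy":0,"wz":0},{"claw":-1,"dx":0,"dy":8,"dz":0,"wx":0,"wy":0,"wz":0}]' 50
python3 -m handwheel '[{"claw":-1,"dx":0,"dy":1.5,"dz":0,"wx":0,"wy":0,"wz":0},{"claw":-1,"dx":0,"dy":3,"dz":0,"wx":0,"wy":0,"wz":0}]' 50
python3 d.py .5714 .0262 .1406 -188
```

```text
time: 7.88
position: [0.5722, 0.026, 0.1479]
ee_rot: [-90.0, -0.0, 172.0]
force: [0.5, -0.1, -3.3]
finger_gap: 0.294
time: 8.12
position: [0.5724, 0.0259, 0.1452]
ee_rot: [-90.0, 0.0, 172.0]
force: [0.5, 0.1, -3.9]
finger_gap: 0.299
t 8.12 pos [0.5724 0.0259 0.1452] rpy [-9.0000e+01  1.0000e-02  1.7197e+02] F [ 0.5  0.1 -3.9] T [-0.    0.01 -0.  ] gap 0.299 q [ -4.   31.1 102.8  -0.   46.1  94. ]
dxyz [ 1.   4.6 -0.1] w [-0.0001 -0.0006 -0.0002]
```

```bash
python3 -m handwheel '[{"claw":-1,"dx":0.4,"dy":1.5,"dz":0,"wx":0,"wy":0,"wz":0},{"claw":-1,"dx":0.8,"dy":3,"dz":0,"wx":0,"wy":0,"wz":0},{"claw":-1,"dx":0.8,"dy":3,"dz":0,"wx":0,"wy":0,"wz":0}]' 50
python3 -m handwheel '[{"claw":-1,"dx":0,"dy":1,"dz":0,"wx":0,"wy":0,"wz":0},{"claw":-1,"dx":0,"dy":2,"dz":0,"wx":0,"wy":0,"wz":0}]' 50
python3 d.py .5714 .0262 .1406 -188
```

```text
time: 8.5
position: [0.5715, 0.026, 0.1421]
ee_rot: [-90.0, -0.0, 172.0]
force: [0.6, -0.6, -2.7]
finger_gap: 0.293
time: 8.75
position: [0.5715, 0.026, 0.1402]
ee_rot: [-90.0, 0.0, 172.0]
force: [-1.7, -0.9, -3.0]
finger_gap: 0.293
t 8.75 pos [0.5715 0.026  0.1402] rpy [-9.0000e+01  1.0000e-02  1.7196e+02] F [-1.7 -0.9 -3. ] T [-0.01  0.01 -0.04] gap 0.293 q [ -4.   31.4 103.2  -0.   45.4  94. ]
dxyz [ 0.2 -0.4 -0.1] w [-0.0001 -0.0007 -0.0001]
```

```bash
python3 -m handwheel '[{"claw":-1,"dx":0.2,"dy":1,"dz":0,"wx":0,"wy":0,"wz":0},{"claw":-1,"dx":0.2,"dy":2,"dz":0,"wx":0,"wy":0,"wz":0}]' 50
python3 -m handwheel '[{"claw":-1,"dx":0,"dy":1,"dz":0,"wx":0,"wy":0,"wz":0},{"claw":-1,"dx":0,"dy":1.5,"dz":0,"wx":0,"wy":0,"wz":0}]' 50
python3 d.py .5714 .0262 .1406 -188
```

```text
time: 9.0
position: [0.5713, 0.0261, 0.1382]
ee_rot: [-90.0, 0.0, 172.0]
force: [-0.1, -0.1, -2.5]
finger_gap: 0.295
time: 9.25
position: [0.5713, 0.0261, 0.1366]
ee_rot: [-90.0, -0.0, 172.0]
force: [-0.6, -0.2, -3.6]
finger_gap: 0.297
t 9.25 pos [0.5713 0.0261 0.1366] rpy [-89.99  -0.   171.97] F [-0.6 -0.2 -3.6] T [0.02 0.05 0.05] gap 0.297 q [ -4.   31.7 103.4  -0.   45.   94. ]
dxyz [-0.1 -4.  -0.1] w [-0.0001 -0.0006  0.    ]
```

Below the caught band (TCP 0.1376) with no contact force, so the square seems to be entering. Continue.

```bash
python3 -m handwheel '[{"claw":-1,"dx":0,"dy":1.5,"dz":0,"wx":0,"wy":0,"wz":0},{"claw":-1,"dx":0,"dy":3,"dz":0,"wx":0,"wy":0,"wz":0}]' 50
python3 -m handwheel '[{"claw":-1,"dx":0,"dy":1.5,"dz":0,"wx":0,"wy":0,"wz":0},{"claw":-1,"dx":0,"dy":3,"dz":0,"wx":0,"wy":0,"wz":0},{"claw":-1,"dx":0,"dy":4.5,"dz":0,"wx":0,"wy":0,"wz":0}]' 50
python3 d.py .5714 .0262 .1206 -188
```

```text
time: 9.5
position: [0.5713, 0.0261, 0.1336]
ee_rot: [-90.0, 0.0, 172.0]
force: [0.4, 0.1, -3.1]
finger_gap: 0.292
time: 9.88
position: [0.5713, 0.0261, 0.1291]
ee_rot: [-90.0, -0.0, 172.0]
force: [0.5, 0.5, -3.7]
finger_gap: 0.295
t 9.88 pos [0.5713 0.0261 0.1291] rpy [-89.99  -0.   171.97] F [ 0.5  0.5 -3.7] T [-0.04  0.03 -0.  ] gap 0.295 q [ -4.   32.3 103.7  -0.   44.   94. ]
dxyz [-0.1  8.5 -0.1] w [-0.0001 -0.0006  0.    ]
```

```bash
python3 -m handwheel '[{"claw":-1,"dx":0,"dy":2,"dz":0,"wx":0,"wy":0,"wz":0},{"claw":-1,"dx":0,"dy":4,"dz":0,"wx":0,"wy":0,"wz":0},{"claw":-1,"dx":0,"dy":6,"dz":0,"wx":0,"wy":0,"wz":0}]' 50
python3 -m handwheel '[{"claw":-1,"dx":0,"dy":1,"dz":0,"wx":0,"wy":0,"wz":0},{"claw":-1,"dx":0,"dy":2,"dz":0,"wx":0,"wy":0,"wz":0},{"claw":-1,"dx":0,"dy":2.5,"dz":0,"wx":0,"wy":0,"wz":0}]' 50
python3 d.py .5714 .0262 .1206 -188
```

```text
time: 10.25
position: [0.5713, 0.0261, 0.1231]
ee_rot: [-90.0, 0.0, 172.0]
force: [-0.2, 0.2, -4.2]
finger_gap: 0.299
time: 10.62
position: [0.5714, 0.0261, 0.1207]
ee_rot: [-90.0, 0.0, 172.0]
force: [-0.1, 0.4, -2.6]
finger_gap: 0.297
t 10.62 pos [0.5714 0.0261 0.1207] rpy [-89.99   0.   171.97] F [-0.1  0.4 -2.6] T [ 0.02 -0.    0.03] gap 0.297 q [ -4.  33. 104.  -0.  43.  94.]
dxyz [-0.   0.1 -0.1] w [-0.0001 -0.0006 -0.0001]
```

Nearly home; step on in half-millimetres until contact shows.

```bash
python3 -m handwheel '[{"claw":-1,"dx":0,"dy":0.4,"dz":0,"wx":0,"wy":0,"wz":0},{"claw":-1,"dx":0,"dy":0.8,"dz":0,"wx":0,"wy":0,"wz":0}]' 50
python3 -m handwheel '[{"claw":-1,"dx":0,"dy":0.4,"dz":0,"wx":0,"wy":0,"wz":0},{"claw":-1,"dx":0,"dy":0.8,"dz":0,"wx":0,"wy":0,"wz":0}]' 50
python3 d.py .5714 .0262 .1206 -188
python3 - <<'E'
from plant import bot
from h import *
s=bot.snapshot("side"); np.savez("side6.npz",**s)
c=s["pixels"][:,:,::-1][180:240,240:320]; cv2.imwrite("pics/a6.png",cv2.resize(c,None,fx=9,fy=9,interpolation=2))
E
```

```text
time: 10.88
position: [0.5716, 0.026, 0.1205]
ee_rot: [-90.0, 0.1, 172.0]
force: [-1.6, -0.6, 8.1]
finger_gap: 0.296
time: 11.12
position: [0.5718, 0.026, 0.1204]
ee_rot: [-90.0, 0.1, 172.0]
force: [-3.8, -2.2, 15.6]
finger_gap: 0.295
t 11.12 pos [0.5718 0.026  0.1204] rpy [-9.0000e+01  1.1000e-01  1.7197e+02] F [-3.8 -2.2 15.6] T [-0.1   0.75  0.01] gap 0.295 q [ -4.   33.  104.   -0.   42.8  94. ]
dxyz [ 0.4 -0.2 -0.2] w [-0.0001 -0.0005 -0.0019]
```

View pics/a6.png

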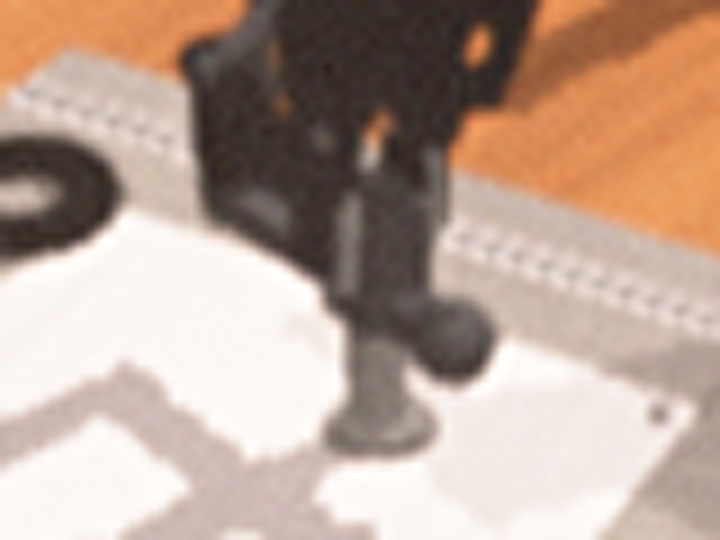

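Side view: collar sits down in the well at crop (380,430), Fz jumped from -3 to +15.6 N with z stuck at 0.1204: fully home. Relax, release, lift.

```bash
python3 -m handwheel '[{"claw":-1,"dx":0,"dy":-1.2,"dz":0,"wx":0,"wy":0,"wz":0},{"claw":0,"dx":0,"dy":-1.2,"dz":0,"wx":0,"wy":0,"wz":0},{"claw":0.1,"dx":0,"dy":-1.2,"dz":0,"wx":0,"wy":0,"wz":0},{"claw":0.1,"dx":0,"dy":-15,"dz":0,"wx":0,"wy":0,"wz":0},{"claw":0.1,"dx":0,"dy":-65,"dz":0,"wx":0,"wy":0,"wz":0}]' 50
python3 -m handwheel '[{"claw":0.1,"dx":0,"dy":-10,"dz":0,"wx":0,"wy":0,"wz":0},{"claw":0.1,"dx":0,"dy":-10,"dz":0,"wx":0,"wy":0,"wz":0}]' 50
python3 - <<'E'
from plant import bot
from h import *
s=bot.snapshot("side"); np.savez("side7.npz",**s)
for t in("crank","crank_hub","knob_grip","crank_collar","cutter"): print(t,[(np.round(d["at"],4).tolist(),round(d["p"],2)) for d in bot.mark_of(t,s)[:2]])
c=s["pixels"][:,:,::-1][150:270,200:340]; cv2.imwrite("pics/a7.png",cv2.resize(c,None,fx=5,fy=5,interpolation=2))
w=cloud(s); m=near(w,(.637,.016),.025,.125,.17); q=w[m]; print(len(q),q.mean(0),q[:,2].max())
E
python3 d.py .637 .016 .195 -188
```

```text
time: 11.8
position: [0.5706, 0.0261, 0.1836]
ee_rot: [-90.0, -0.3, 172.0]
force: [0.4, 0.1, 0.1]
finger_gap: 0.553
time: 12.05
position: [0.5715, 0.0261, 0.1951]
ee_rot: [-90.0, 0.1, 172.0]
force: [-0.7, 0.6, -0.4]
finger_gap: 0.553
crank [([0.5699, 0.0242, 0.0356], 0.83)]
crank_hub [([0.5689, 0.0226, 0.117], 0.72), ([0.6929, -0.3365, 0.0722], 0.62)]
knob_grip [([0.6379, 0.0192, 0.1274], 0.43), ([0.7059, 0.2123, 0.0665], 0.17)]
crank_collar [([0.7384, 0.1089, 0.059], 0.71), ([0.5711, 0.022, 0.0385], 0.66)]
cutter [([0.57, 0.1744, 0.0486], 0.49)]
76 [0.63326378 0.02033449 0.14038835] 0.15408274838881234
t 12.35 pos [0.5711 0.0261 0.1932] rpy [-8.9990e+01 -9.0000e-02  1.7197e+02] F [ 0.  -0.5 -0.6] T [-0.03 -0.01  0.04] gap 0.548 q [ -4.   27.4 100.4  -0.   52.2  94. ]
dxyz [-66.7  -1.9   0.8] w [-0.0002 -0.0006  0.0015]
```

View pics/a7.png

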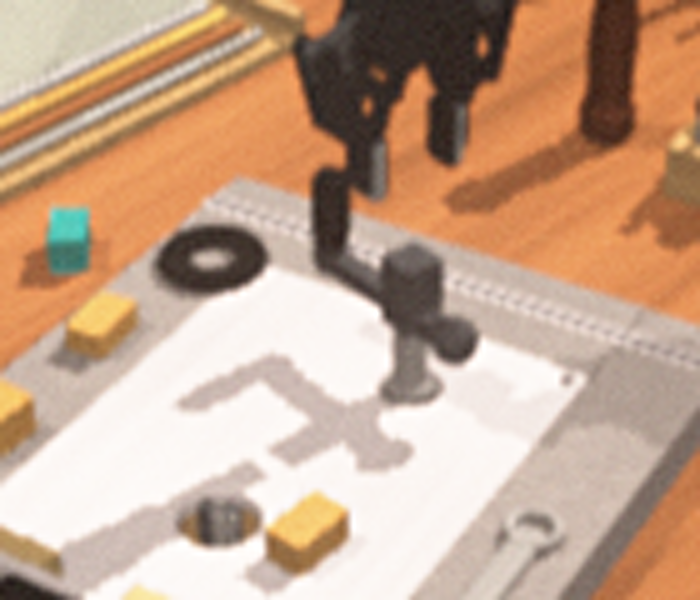

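```bash
python3 -m handwheel '[{"claw":0.1,"dx":-34,"dy":-2,"dz":0.8,"wx":0,"wy":0,"wz":0},{"claw":0.1,"dx":-67,"dy":-2,"dz":0.8,"wx":0,"wy":0,"wz":0},{"claw":0.1,"dx":-67,"dy":-2,"dz":0.8,"wx":0,"wy":0,"wz":0}]' 50
python3 d.py .638 .0158 .130 -188
```

```text
time: 12.72
position: [0.6388, 0.0156, 0.195]
ee_rot: [-90.0, -0.0, 171.9]
force: [-0.1, -0.3, -0.0]
finger_gap: 0.55
t 12.72 pos [0.6388 0.0156 0.195 ] rpy [-8.9990e+01 -3.0000e-02  1.7195e+02] F [-0.1 -0.3 -0. ] T [0.06 0.07 0.06] gap 0.55 q [-4.5 32.3 90.5 -0.  57.2 93.5]
dxyz [ 0.8 65.  -0.1] w [-0.0001 -0.0009  0.0005]
```

Run:
```python
from plant import bot
from h import *
s=bot.snapshot("side")
c=s["pixels"][:,:,::-1][130:250,200:340]; cv2.imwrite("pics/a8.png",cv2.resize(c,None,fx=5,fy=5,interpolation=2))
s=bot.snapshot("top")
c=s["pixels"][:,:,::-1][140:290,150:340]; cv2.imwrite("pics/a8t.png",cv2.resize(c,None,fx=4,fy=4,interpolation=2))
```

```text
(no output)
```

View pics/a8.png

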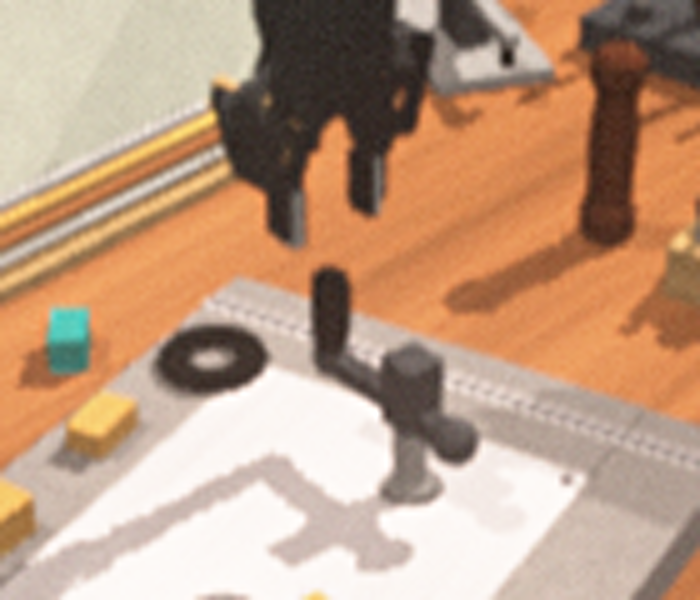

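View pics/a8t.png

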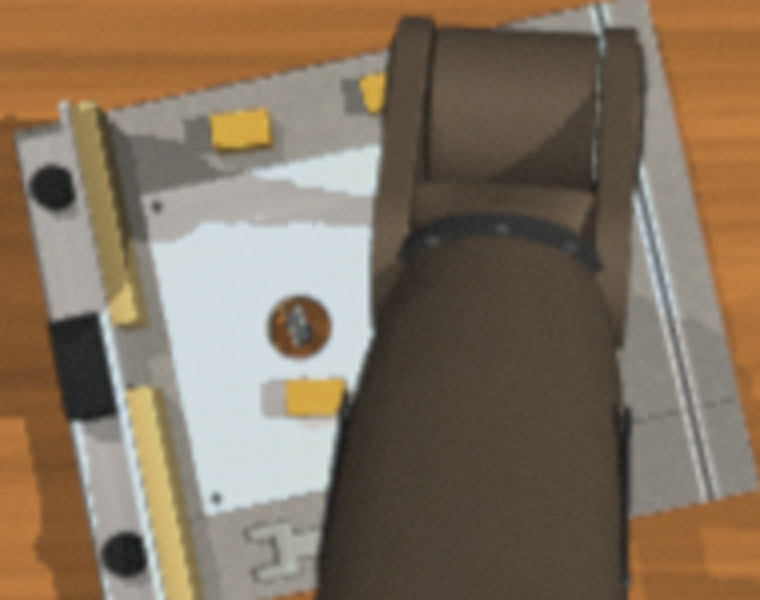

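Jaws (side crop 290 and 370) straddle the knob (330,270). The cutter and block stay visible from the top. Descend.

```bash
python3 -m handwheel '[{"claw":0.1,"dx":0.8,"dy":20,"dz":0,"wx":0,"wy":0,"wz":0},{"claw":0.1,"dx":0.8,"dy":35,"dz":0,"wx":0,"wy":0,"wz":0},{"claw":0.1,"dx":0.8,"dy":50,"dz":0,"wx":0,"wy":0,"wz":0},{"claw":0.1,"dx":0.8,"dy":64,"dz":0,"wx":0,"wy":0,"wz":0},{"claw":0.1,"dx":0.8,"dy":64,"dz":0,"wx":0,"wy":0,"wz":0}]' 40
python3 d.py .638 .0158 .130 -188
python3 -m handwheel '[{"claw":-0.2,"dx":0,"dy":0,"dz":0,"wx":0,"wy":0,"wz":0},{"claw":-0.4,"dx":0,"dy":0,"dz":0,"wx":0,"wy":0,"wz":0},{"claw":-1,"dx":0,"dy":0,"dz":0,"wx":0,"wy":0,"wz":0},{"claw":-1,"dx":0,"dy":0,"dz":0,"wx":0,"wy":0,"wz":0}]' 40
python3 d.py .638 .0158 .130 -188
python3 - <<'E'
from plant import bot
from h import *
for n in("side","top"):
    s=bot.snapshot(n); np.savez(n+"9.npz",**s)
    c=s["pixels"][:,:,::-1]; c=c[150:290,200:340] if n=="side" else c[180:260,180:300]
    cv2.imwrite(f"pics/a9{n}.png",cv2.resize(c,None,fx=4,fy=4,interpolation=2))
E
```

```text
time: 13.45
position: [0.6363, 0.0161, 0.1309]
ee_rot: [-90.0, -0.1, 172.0]
force: [-0.9, -0.1, 0.5]
finger_gap: 0.55
t 13.45 pos [0.6363 0.0161 0.1309] rpy [-8.9990e+01 -1.1000e-01  1.7197e+02] F [-0.9 -0.1  0.5] T [ 0.    0.03 -0.02] gap 0.55 q [-4.5 36.5 94.  -0.  49.7 93.5]
dxyz [-1.7  0.9  0. ] w [-0.0002 -0.0006  0.002 ]
time: 13.95
position: [0.6372, 0.016, 0.1327]
ee_rot: [-90.0, 0.1, 172.0]
force: [1.9, -0.3, 3.0]
finger_gap: 0.252
t 13.95 pos [0.6372 0.016  0.1327] rpy [-9.0000e+01  8.0000e-02  1.7197e+02] F [ 1.9 -0.3  3. ] T [-0.03 -0.2   0.01] gap 0.252 q [-4.5 36.3 93.9 -0.  49.7 93.5]
dxyz [-0.9  2.7  0.1] w [-0.     -0.0006 -0.0014]
```

View pics/a9side.png

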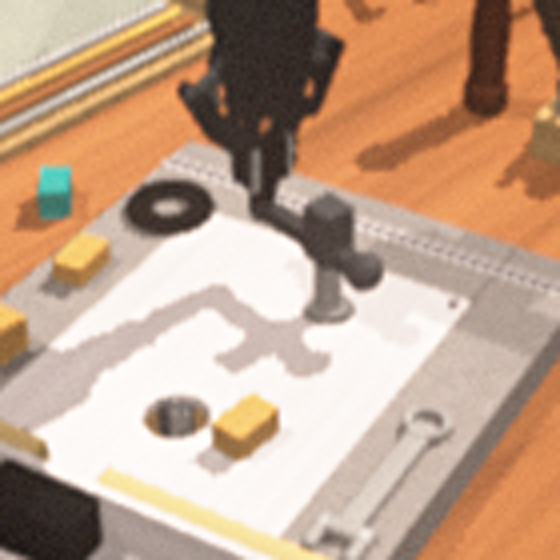

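Knob gripped (gap 0.252 ≈ 22 mm). Baseline measurement of cutter and block heights before winding.

```bash
cat > meas.py <<'E'
import sys
from plant import bot
from h import *
N=int(sys.argv[1]) if len(sys.argv)>1 else 6
cut=(.5685,.1775); B=(.5168,.1665)
for n in("side","top"):
    zs=[];ds=[];px=[]
    for i in range(N):
        s=bot.snapshot(n); ds.append(s["depth"]);px.append(s["pixels"].astype(float))
    D=np.array(ds); s["depth"]=np.where((D>0).all(0),D.mean(0),0); s["pixels"]=np.mean(px,0).astype(np.uint8)
    np.savez("m_"+n+".npz",**s)
    w=cloud(s); print(n,"pix noise std",np.round(np.median(D.std(0)[150:250,200:300])*1000,2))
    v,u=np.mgrid[:420,:560]
    def pick(xy,z,r):
        o=-s["R"].T@s["t"]; ray=np.stack([(u-s["cx"])/s["fx"],(v-s["cy"])/s["fy"],np.ones_like(u)],-1)@s["R"]
        P=o+ray*((z-o[2])/ray[...,2])[...,None]; return np.hypot(P[...,0]-xy[0],P[...,1]-xy[1])<r
    for nm,xy,z,r in(("cut",cut,.056,.009),("B",B,.062,.009),("tab1",(.60,.20),.04,.012),("tab2",(.62,.17),.04,.012),("tab3",(.57,.13),.04,.01)):
        q=w[pick(xy,z,r)]; q=q[~np.isnan(q[:,0])]; print(" ",nm,len(q),"z mean",np.round(q[:,2].mean()*1e3,2),"std",np.round(q[:,2].std()*1e3,2),"pct",np.round(np.percentile(q[:,2],[10,50,75,90])*1e3,1))
E
python3 meas.py 6; python3 d.py
python3 - <<'E'
from h import *
a=load("m_side.npz");b=load("m_top.npz")
x=cv2.resize(a["pixels"][235:275,225:285],(600,400),interpolation=2);y=cv2.resize(b["pixels"][205:255,195:255],None,fx=10,fy=10,interpolation=2)[:400]
cv2.imwrite("pics/m0s.png",x[:,:,::-1]);cv2.imwrite("pics/m0t.png",y[:,:,::-1])
w=cloud(a); np.set_printoptions(linewidth=200); print(np.round(w[248:262,236:270,2]*1000).astype(int))
E
```

```text
side pix noise std 2.23
  cut 26 z mean 41.92 std 5.52 pct [36.  39.3 48.5 48.7]
  B 26 z mean 61.33 std 0.41 pct [60.7 61.3 61.7 61.9]
  tab1 45 z mean 39.43 std 0.53 pct [38.8 39.4 39.7 40. ]
  tab2 40 z mean 39.55 std 0.59 pct [38.7 39.6 39.9 40.2]
  tab3 27 z mean 39.52 std 0.54 pct [38.9 39.5 39.9 40.1]
top pix noise std 2.03
  cut 32 z mean 40.6 std 18.07 pct [ 1.5 49.  50.2 51.2]
  B 34 z mean 62.57 std 1.07 pct [61.  62.7 63.4 63.9]
  tab1 51 z mean 40.56 std 0.95 pct [39.5 40.6 41.1 41.8]
  tab2 57 z mean 40.62 std 1.17 pct [39.1 40.6 41.3 42.3]
  tab3 38 z mean 91.3 std 147.0 pct [ 39.5  41.1  41.9 184.2]
t 14.65 pos [0.6372 0.0159 0.1325] rpy [-9.0000e+01  8.0000e-02  1.7196e+02] F [ 3.4 -1.4  5.9] T [-0.05 -0.41 -0.04] gap 0.257 q [-4.5 36.4 93.9 -0.  49.7 93.5]
[[                  40                   39                   40                   40                   40                   40                   39                   39                   38
                    39                   39                   39                   39                   39                  
[... 9167 characters left out ...]
39                   39                   39                   40 -9223372036854775808                   40
                    40                   38                   40                   40                   39                   40                   41                   39 -9223372036854775808
                    45                   47                   50                   52                   53                   57                   54                   52                   50
                    47                   44                   41                   39                   40                   39                   40]]<stdin>:5: RuntimeWarning: invalid value encountered in cast
```

View pics/m0s.png

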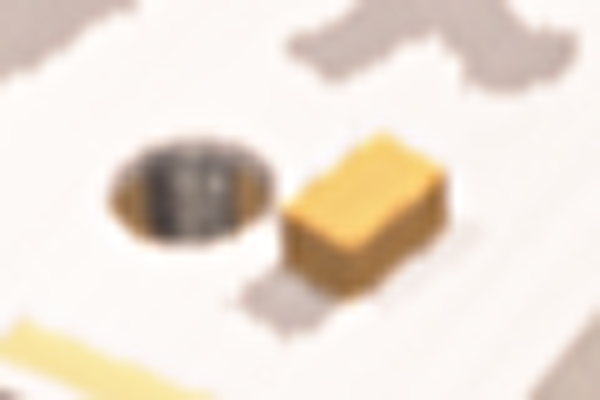

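View pics/m0t.png

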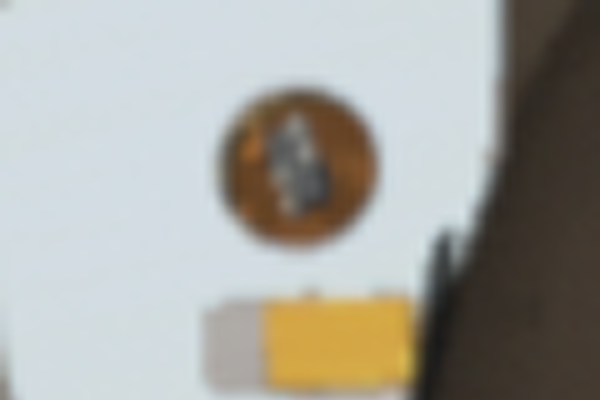

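Cutter plateau reads 48.7 mm, block top 61.3, table 39.5 in the same view → block is the 22 mm one (b), about 12.7 mm to go ≈ 2.1 turns. Wind the first quarter.

```bash
python3 -m handwheel '[{"claw":-1,"dx":3.4,"dy":0,"dz":21.6,"wx":0,"wy":0,"wz":0},{"claw":-1,"dx":13.4,"dy":0,"dz":41.1,"wx":0,"wy":0,"wz":0},{"claw":-1,"dx":28.9,"dy":0,"dz":56.6,"wx":0,"wy":0,"wz":0},{"claw":-1,"dx":48.4,"dy":0,"dz":66.6,"wx":0,"wy":0,"wz":0},{"claw":-1,"dx":70,"dy":0,"dz":70,"wx":0,"wy":0,"wz":0}]' 40
python3 d.py
python3 - <<'E'
from plant import bot
import cv2
s=bot.snapshot("side"); c=s["pixels"][:,:,::-1][130:290,200:360]; cv2.imwrite("pics/b1.png",cv2.resize(c,None,fx=4,fy=3.75,interpolation=2))
E
```

```text
time: 15.28
position: [0.5589, -0.0452, 0.1333]
ee_rot: [-89.9, 0.3, 171.9]
force: [5.3, -4.9, 3.9]
finger_gap: 0.255
t 15.28 pos [ 0.5589 -0.0452  0.1333] rpy [-89.91   0.31 171.94] F [ 5.3 -4.9  3.9] T [-0.78 -0.97 -0.01] gap 0.255 q [-1.130e+01  3.110e+01  1.053e+02 -1.000e-01  4.330e+01  8.680e+01]
```

View pics/b1.png

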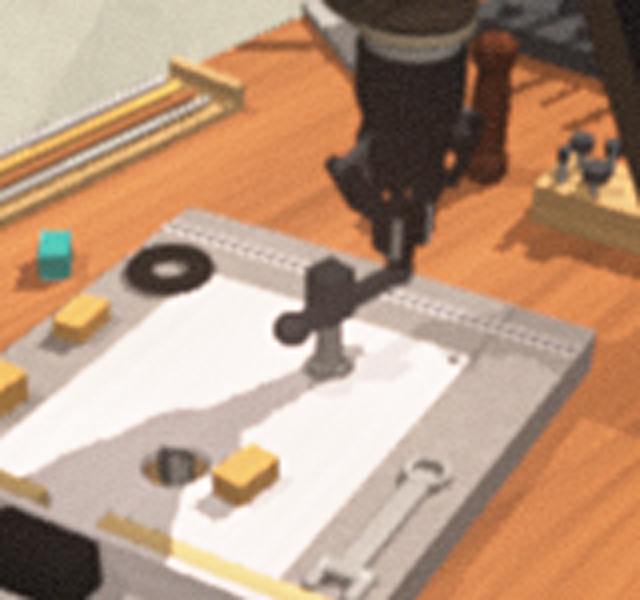

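```bash
python3 -m handwheel '[{"claw":-1,"dx":21.6,"dy":0,"dz":-3.4,"wx":0,"wy":0,"wz":0},{"claw":-1,"dx":41.1,"dy":0,"dz":-13.4,"wx":0,"wy":0,"wz":0},{"claw":-1,"dx":56.6,"dy":0,"dz":-28.9,"wx":0,"wy":0,"wz":0},{"claw":-1,"dx":66.6,"dy":0,"dz":-48.4,"wx":0,"wy":0,"wz":0},{"claw":-1,"dx":70,"dy":0,"dz":-70,"wx":0,"wy":0,"wz":0}]' 40
python3 d.py 
python3 -m handwheel '[{"claw":-1,"dx":-3.4,"dy":0,"dz":-21.6,"wx":0,"wy":0,"wz":0},{"claw":-1,"dx":-13.4,"dy":0,"dz":-41.1,"wx":0,"wy":0,"wz":0},{"claw":-1,"dx":-28.9,"dy":0,"dz":-56.6,"wx":0,"wy":0,"wz":0},{"claw":-1,"dx":-48.4,"dy":0,"dz":-66.6,"wx":0,"wy":0,"wz":0},{"claw":-1,"dx":-70,"dy":0,"dz":-70,"wx":0,"wy":0,"wz":0}]' 40
python3 d.py
```

```text
time: 15.95
position: [0.4973, 0.0357, 0.1324]
ee_rot: [-89.9, -0.0, 172.0]
force: [5.6, -4.9, -2.7]
finger_gap: 0.25
t 15.95 pos [0.4973 0.0357 0.1324] rpy [-8.9950e+01 -5.0000e-02  1.7196e+02] F [ 5.6 -4.9 -2.7] T [-1.27 -1.06  0.05] gap 0.25 q [-3.500e+00  2.740e+01  1.137e+02 -1.000e-01  3.890e+01  9.460e+01]
time: 16.58
position: [0.5765, 0.0953, 0.1318]
ee_rot: [-89.9, -0.2, 172.0]
force: [-5.4, -8.6, 0.8]
finger_gap: 0.255
t 16.57 pos [0.5765 0.0953 0.1318] rpy [-89.91  -0.21 172.03] F [-5.4 -8.6  0.8] T [-1.78  1.1   0.01] gap 0.255 q [ 2.900e+00  3.290e+01  1.016e+02 -1.000e-01  4.560e+01  1.009e+02]
```

```bash
python3 -m handwheel '[{"claw":-1,"dx":-21.6,"dy":0,"dz":3.4,"wx":0,"wy":0,"wz":0},{"claw":-1,"dx":-41.1,"dy":0,"dz":13.4,"wx":0,"wy":0,"wz":0},{"claw":-1,"dx":-56.6,"dy":0,"dz":28.9,"wx":0,"wy":0,"wz":0},{"claw":-1,"dx":-66.6,"dy":0,"dz":48.4,"wx":0,"wy":0,"wz":0},{"claw":-1,"dx":-70,"dy":0,"dz":70,"wx":0,"wy":0,"wz":0}]' 40
python3 d.py; python3 meas.py 4
```

```text
time: 17.2
position: [0.6379, 0.0162, 0.1325]
ee_rot: [-90.1, 0.1, 172.0]
force: [1.6, 5.0, 2.5]
finger_gap: 0.256
t 17.2 pos [0.6379 0.0162 0.1325] rpy [-9.0080e+01  1.1000e-01  1.7196e+02] F [1.6 5.  2.5] T [ 1.15 -0.26 -0.02] gap 0.256 q [-4.5 36.4 93.8  0.1 49.7 93.5]
side pix noise std 2.09
  cut 26 z mean 50.3 std 6.75 pct [39.3 54.1 54.5 54.9]
  B 26 z mean 61.57 std 0.6 pct [60.9 61.7 62.  62.3]
  tab1 45 z mean 39.65 std 0.78 pct [38.7 39.8 40.3 40.7]
  tab2 40 z mean 39.55 std 0.57 pct [38.7 39.6 40.  40.1]
  tab3 26 z mean 39.41 std 0.67 pct [38.5 39.3 39.7 40.4]
top pix noise std 1.84
  cut 32 z mean 46.9 std 17.34 pct [ 8.8 54.4 55.3 57.9]
  B 35 z mean 62.24 std 1.38 pct [60.5 62.2 63.1 64.1]
  tab1 53 z mean 40.36 std 1.42 pct [38.7 40.4 41.1 42. ]
  tab2 57 z mean 40.22 std 1.59 pct [38.4 40.2 41.2 42.5]
  tab3 37 z mean 98.25 std 151.71 pct [ 38.2  40.3  41.8 369.2]
```

```bash
python3 -m handwheel '[{"claw":-1,"dx":3.4,"dy":0,"dz":21.6,"wx":0,"wy":0,"wz":0},{"claw":-1,"dx":13.4,"dy":0,"dz":41.1,"wx":0,"wy":0,"wz":0},{"claw":-1,"dx":28.9,"dy":0,"dz":56.6,"wx":0,"wy":0,"wz":0},{"claw":-1,"dx":48.4,"dy":0,"dz":66.6,"wx":0,"wy":0,"wz":0},{"claw":-1,"dx":70,"dy":0,"dz":70,"wx":0,"wy":0,"wz":0}]' 40
python3 -m handwheel '[{"claw":-1,"dx":21.6,"dy":0,"dz":-3.4,"wx":0,"wy":0,"wz":0},{"claw":-1,"dx":41.1,"dy":0,"dz":-13.4,"wx":0,"wy":0,"wz":0},{"claw":-1,"dx":56.6,"dy":0,"dz":-28.9,"wx":0,"wy":0,"wz":0},{"claw":-1,"dx":66.6,"dy":0,"dz":-48.4,"wx":0,"wy":0,"wz":0},{"claw":-1,"dx":70,"dy":0,"dz":-70,"wx":0,"wy":0,"wz":0}]' 40
python3 -m handwheel '[{"claw":-1,"dx":-3.4,"dy":0,"dz":-21.6,"wx":0,"wy":0,"wz":0},{"claw":-1,"dx":-13.4,"dy":0,"dz":-41.1,"wx":0,"wy":0,"wz":0},{"claw":-1,"dx":-28.9,"dy":0,"dz":-56.6,"wx":0,"wy":0,"wz":0},{"claw":-1,"dx":-48.4,"dy":0,"dz":-66.6,"wx":0,"wy":0,"wz":0},{"claw":-1,"dx":-70,"dy":0,"dz":-70,"wx":0,"wy":0,"wz":0}]' 40
python3 d.py; python3 meas.py 3
```

```text
time: 18.23
position: [0.559, -0.0452, 0.1333]
ee_rot: [-89.9, 0.3, 171.9]
force: [5.3, -5.3, 4.0]
finger_gap: 0.255
time: 18.85
position: [0.4972, 0.0358, 0.1323]
ee_rot: [-89.9, -0.1, 172.0]
force: [5.4, -5.7, -2.8]
finger_gap: 0.253
time: 19.48
position: [0.5766, 0.0953, 0.1317]
ee_rot: [-89.9, -0.2, 172.0]
force: [-5.8, -9.0, 0.3]
finger_gap: 0.254
t 19.48 pos [0.5766 0.0953 0.1317] rpy [-89.9   -0.2  172.03] F [-5.8 -9.   0.3] T [-1.95  1.13  0.01] gap 0.254 q [ 2.900e+00  3.300e+01  1.016e+02 -1.000e-01  4.560e+01  1.010e+02]
side pix noise std 1.83
  cut 26 z mean 57.83 std 2.03 pct [54.5 58.5 59.1 59.5]
  B 27 z mean 61.34 std 0.75 pct [60.2 61.4 61.9 62.1]
  tab1 44 z mean 39.22 std 0.71 pct [38.4 39.2 39.7 40.1]
  tab2 41 z mean 39.36 std 0.64 pct [38.6 39.3 39.9 40. ]
  tab3 25 z mean 39.26 std 0.54 pct [38.6 39.3 39.8 39.9]
top pix noise std 1.77
  cut 31 z mean 481.04 std 11.69 pct [468.4 473.9 493.1 494.8]
  B 35 z mean 542.05 std 5.58 pct [534.8 541.8 546.2 549.1]
  tab1 55 z mean 452.45 std 9.99 pct [442.  454.4 458.3 463.6]
  tab2 57 z mean 413.24 std 1.45 pct [411.2 413.2 414.2 415.2]
  tab3 38 z mean 498.92 std 1.7 pct [497.  498.8 499.8 501.3]
```

```bash
python3 -m handwheel '[{"claw":-1,"dx":-21.6,"dy":0,"dz":3.4,"wx":0,"wy":0,"wz":0},{"claw":-1,"dx":-41.1,"dy":0,"dz":13.4,"wx":0,"wy":0,"wz":0},{"claw":-1,"dx":-56.6,"dy":0,"dz":28.9,"wx":0,"wy":0,"wz":0},{"claw":-1,"dx":-66.6,"dy":0,"dz":48.4,"wx":0,"wy":0,"wz":0},{"claw":-1,"dx":-70,"dy":0,"dz":70,"wx":0,"wy":0,"wz":0}]' 40
python3 d.py; python3 meas.py 10
python3 - <<'E'
from h import *
np.set_printoptions(linewidth=220)
a=load("m_side.npz"); print(np.round(np.nan_to_num(cloud(a)[243:258,236:256,2])*1000,1))
b=load("m_top.npz"); print(np.round(np.nan_to_num(cloud(b)[212:232,216:236,2])*1000).astype(int))
x=cv2.resize(a["pixels"][230:270,225:285],(600,400),interpolation=2);y=cv2.resize(b["pixels"][205:245,195:255],(600,400),interpolation=2)
cv2.imwrite("pics/m1s.png",x[:,:,::-1]);cv2.imwrite("pics/m1t.png",y[:,:,::-1])
E
```

```text
time: 20.4
position: [0.6379, 0.0163, 0.1325]
ee_rot: [-90.1, 0.1, 172.0]
force: [1.7, 4.9, 2.5]
finger_gap: 0.257
t 20.4 pos [0.6379 0.0163 0.1325] rpy [-9.0090e+01  1.3000e-01  1.7196e+02] F [1.7 4.9 2.5] T [ 1.16 -0.16  0.04] gap 0.257 q [-4.5 36.4 93.8  0.1 49.6 93.5]
side pix noise std 2.45
  cut 25 z mean 58.7 std 2.44 pct [55.2 59.8 60.5 60.7]
  B 27 z mean 61.5 std 0.41 pct [61.  61.4 61.8 62. ]
  tab1 44 z mean 39.52 std 0.34 pct [39.2 39.5 39.7 39.9]
  tab2 40 z mean 39.46 std 0.48 pct [38.9 39.5 39.8 40.1]
  tab3 26 z mean 39.34 std 0.42 pct [38.9 39.4 39.6 39.7]
top pix noise std 2.22
  cut 31 z mean 50.62 std 19.37 pct [12.1 60.3 62.  62.5]
  B 34 z mean 62.48 std 0.99 pct [61.3 62.5 63.1 63.3]
  tab1 53 z mean 40.26 std 1.03 pct [38.9 40.2 41.  41.6]
  tab2 53 z mean 40.72 std 1.08 pct [39.5 40.6 41.5 42.1]
  tab3 35 z mean 95.34 std 152.92 pct [ 39.4  40.4  41.5 323.9]
[[40.5 39.1 39.2 38.8 39.1 40.1 39.7 39.6 40.  38.9 39.4 40.8 39.3 39.2 39.1 39.3  0.  38.1 39.4 40.1]
 [39.7 39.2 39.5 38.7 39.2 39.3 39.6 39.8 39.5 38.7 39.4 38.9 39.4 39.5  0.  38.9 39.3 39.2 39.8 39.
[... 1903 characters left out ...]
40 42]
 [36 20  0  2 10 62 62 62  0 63 48 13 11 12 11 12  2 39 41 39]
 [35 15  2 13 11 11 61 62 60 61 51 17 13 12 14 12  1 40 42 41]
 [38 14  0 12 11 12 56 64 62 62 58 17 10 12 12 12 41 41 41 39]
 [39 17  1  0 12 10 10 63 60 62 61 10 10 12 11 10 41 40 42  0]
 [42 26  0  1 12 12 12 61 49 45 38 13 12 13 12 10 41 41 41 41]
 [39 40  9  0  0 10  0 13 44 10 13 11 12 10 11 39 40 41 40 40]
 [41 39 29  0  2 13 13 12 12 13 11 10 12 11  6 41 41 40 42 40]
 [41 40 40 25 -1  1 13 13 10 10 12 11 11 39 39 42 40 40 41 40]
 [39 40 43 41 39  1  2 -1  1  5  6 -1 40  0 42 41 40 41 41 41]
 [40 42 40 42 40 42 41 40  0 39 43 41 42 40 41 42 40 40  0 41]
 [41 40 40 41 41 40  0 40 42 40 41 41 39 40 42 39 42 41  0 40]]
```

View pics/m1s.png

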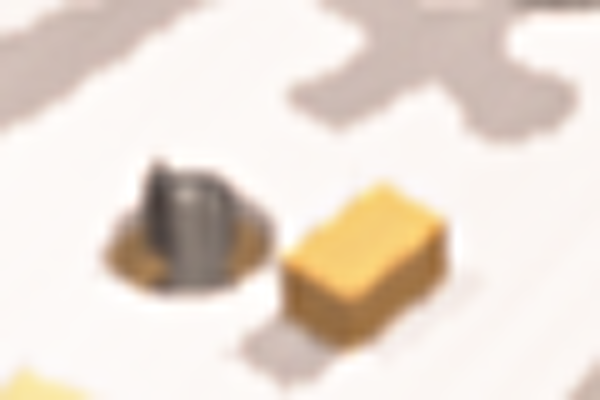

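View pics/m1t.png

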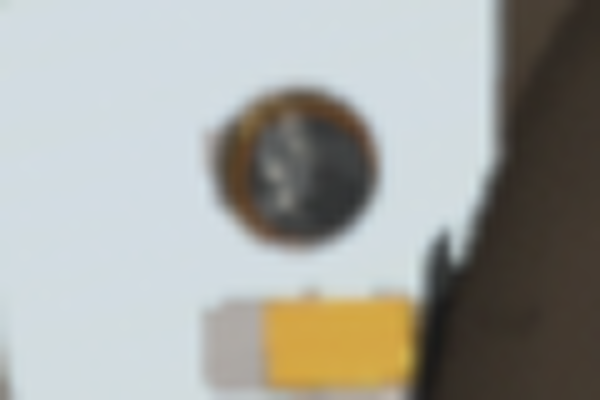

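Side plateau 60.6 vs block 61.5; top view ~61.6 vs 62.5: about 0.9 mm (54°) left. Wind 36°, then measure finely.

```bash
python3 -m handwheel '[{"claw":-1,"dx":3.4,"dy":0,"dz":21.6,"wx":0,"wy":0,"wz":0},{"claw":-1,"dx":13.4,"dy":0,"dz":41.1,"wx":0,"wy":0,"wz":0},{"claw":-1,"dx":13.4,"dy":0,"dz":41.1,"wx":0,"wy":0,"wz":0}]' 40
python3 d.py
cat > fine.py <<'E'
import sys
from plant import bot
from h import *
N=int(sys.argv[1])
for n in("side","top"):
    ds=[]
    for i in range(N): s=bot.snapshot(n); ds.append(s["depth"])
    D=np.array(ds); c=(D>0).sum(0); s["depth"]=np.where(c>N*.6,D.sum(0)/np.maximum(c,1),0); np.savez("f_"+n+".npz",**s)
    w=cloud(s); z=w[...,2]*1e3
    def top(xy,r,lo,hi,er):
        m=near(w,xy,r,lo,hi); 
        for k in range(3):
            md=np.median(z[m]); m2=m&(abs(z-md)<1.2); m=m2
        return m
    mc=top((.5685,.1775),.013,.057,.066,0); mb=top((.5168,.1665),.018,.057,.066,0)
    # erode block mask to interior
    mbi=cv2.erode(mb.astype(np.uint8),np.ones((3,3)))>0
    tb=near(w,(.56,.13),.015,.03,.05)|near(w,(.60,.20),.02,.03,.05)
    print(n,"cut",mc.sum(),np.round(z[mc].mean(),2),"+-",np.round(z[mc].std()/mc.sum()**.5,2),"xy",np.round(np.nanmean(w[mc],0)[:2],4),"B",mbi.sum(),np.round(z[mbi].mean(),2),"all",mb.sum(),np.round(z[mb].mean(),2),"tab",np.round(z[tb].mean(),2))
    v,u=np.where(mc); print(" rows",[(r,np.round(z[r][mc[r]].mean(),2),mc[r].sum()) for r in np.unique(v)])
E
python3 fine.py 30; python3 d.py
```

```text
time: 21.78
position: [0.6186, -0.0235, 0.1331]
ee_rot: [-90.0, 0.2, 171.9]
force: [5.6, -2.0, 5.8]
finger_gap: 0.256
t 21.77 pos [ 0.6186 -0.0235  0.1331] rpy [-90.     0.22 171.89] F [ 5.6 -2.   5.8] T [-0.22 -0.84  0.05] gap 0.256 q [-8.3 35.  96.7  0.  48.  89.8]
side cut 23 60.93 +- 0.12 xy [0.5673 0.1785] B 43 61.56 all 84 61.46 tab 39.31
 rows [(np.int64(246), np.float64(61.27), np.int64(1)), (np.int64(247), np.float64(61.3), np.int64(7)), (np.int64(248), np.float64(61.08), np.int64(9)), (np.int64(249), np.float64(60.18), np.int64(5)), (np.int64(250), np.float64(60.37), np.int64(1))]
top cut 28 61.99 +- 0.1 xy [0.5672 0.1793] B 61 62.51 all 109 62.51 tab 40.49
 rows [(np.int64(217), np.float64(62.47), np.int64(1)), (np.int64(218), np.float64(61.83), np.int64(2)), (np.int64(219), np.float64(61.85), np.int64(4)), (np.int64(220), np.float64(61.35), np.int64(5)), (np.int64(221), np.float64(62.16), np.int64(5)), (np.int64(222), np.float64(62.01), np.int64(5)), (np.int64(223), np.float64(62.5), np.int64(2)), (np.int64(224), np.float64(62.3), np.int64(3)), (np.int64(225), np.float64(62.74), np.int64(1))]
t 24.77 pos [ 0.6191 -0.0229  0.133 ] rpy [-89.97   0.24 171.96] F [ 4.6 -2.4  6.3] T [-0.44 -0.79 -0.05] gap 0.257 q [-8.2 35.1 96.7 -0.  48.  89.8]
```

```bash
python3 -m handwheel '[{"claw":-1,"dx":8,"dy":0,"dz":9.2,"wx":0,"wy":0,"wz":0},{"claw":-1,"dx":17.5,"dy":0,"dz":16.9,"wx":0,"wy":0,"wz":0},{"claw":-1,"dx":17.5,"dy":0,"dz":16.9,"wx":0,"wy":0,"wz":0}]' 40
python3 fine.py 40; python3 d.py
python3 - <<'E'
from h import *
np.set_printoptions(linewidth=220,suppress=True)
a=load("f_side.npz"); print(np.round(np.nan_to_num(cloud(a)[245:251,238:250,2])*1000,1))
b=load("f_top.npz"); print(np.round(np.nan_to_num(cloud(b)[215:228,217:230,2])*1000,1))
E
```

```text
time: 25.15
position: [0.5994, -0.0377, 0.1333]
ee_rot: [-90.0, 0.3, 171.9]
force: [4.8, -5.2, 7.9]
finger_gap: 0.252
side cut 27 61.18 +- 0.08 xy [0.5685 0.1781] B 44 61.54 all 85 61.49 tab 39.34
 rows [(np.int64(246), np.float64(61.08), np.int64(4)), (np.int64(247), np.float64(61.5), np.int64(9)), (np.int64(248), np.float64(61.05), np.int64(9)), (np.int64(249), np.float64(60.93), np.int64(5))]
top cut 29 62.46 +- 0.09 xy [0.5673 0.1792] B 70 62.6 all 110 62.61 tab 40.34
 rows [(np.int64(217), np.float64(62.61), np.int64(1)), (np.int64(218), np.float64(63.01), np.int64(3)), (np.int64(219), np.float64(62.11), np.int64(4)), (np.int64(220), np.float64(62.27), np.int64(5)), (np.int64(221), np.float64(62.41), np.int64(5)), (np.int64(222), np.float64(62.34), np.int64(4)), (np.int64(223), np.float64(62.67), np.int64(3)), (np.int64(224), np.float64(62.63), np.int64(3)), (np.int64(225), np.float64(62.61), np.int64(1))]
t 29.15 pos [ 0.5998 -0.0375  0.1333] rpy [-89.95   0.29 171.96] F [ 4.6 -5.   8. ] T [-0.83 -0.99 -0.01] gap 0.253 q [-9.9 33.8 99.5 -0.1 46.5 88.2]
[[39.1 39.6 61.3 39.6 39.
[... 538 characters left out ...]
2.2 13.2 11.8 -0.3]
 [36.  20.3  7.5 -0.1 62.7 63.4 62.8 55.3 12.7 12.8 12.4 12.7 13. ]
 [28.2 13.8  1.   0.8 61.8 62.  63.  61.7 12.3 12.5 12.2 13.4 13.2]
 [22.1  5.2  0.3 12.2 62.4 62.5 62.2 62.2 62.  12.7 13.  12.2 11.6]
 [18.7  0.5  0.5 12.  62.2 62.3 63.1 62.2 62.2 46.3 12.5 13.1 13.6]
 [15.   0.7 13.3 11.8 61.2 61.3 62.6 62.8 62.7 52.7 18.5 12.5 12.1]
 [16.1  1.2 12.9 13.5 13.4 57.3 63.3 61.8 62.8 58.7 16.7 12.8 12.4]
 [18.2  0.3 11.9 13.  12.2 12.8 62.5 62.1 63.2 60.7 13.5 12.2 13.1]
 [27.6  0.4  0.9 12.8 12.8 12.7 62.6 49.5 43.9 38.4 12.5 12.7 11.9]
 [40.   8.6 -0.2 13.2 12.5 13.2 12.7 43.3 13.5 12.4 12.6 12.4 12.8]
 [40.8 29.6  0.7  0.5 11.7 13.3 11.4 12.4 12.7 12.5 12.2 13.  12.8]]
```

Side 61.3 vs 61.54, top 62.46 vs 62.60: ~0.1–0.2 mm short. A last 6° (0.1 mm), then relax and release.

```bash
python3 -m handwheel '[{"claw":-1,"dx":6.3,"dy":0,"dz":3.8,"wx":0,"wy":0,"wz":0},{"claw":-1,"dx":6.3,"dy":0,"dz":3.8,"wx":0,"wy":0,"wz":0}]' 40
python3 d.py
python3 -m handwheel '[{"claw":-0.2,"dx":0,"dy":0,"dz":0,"wx":0,"wy":0,"wz":0},{"claw":0.1,"dx":0,"dy":0,"dz":0,"wx":0,"wy":0,"wz":0},{"claw":0.1,"dx":0,"dy":0,"dz":0,"wx":0,"wy":0,"wz":0}]' 40
python3 d.py
python3 -m handwheel '[{"claw":0.1,"dx":0,"dy":-10,"dz":0,"wx":0,"wy":0,"wz":0},{"claw":0.1,"dx":0,"dy":-30,"dz":0,"wx":0,"wy":0,"wz":0},{"claw":0.1,"dx":0,"dy":-60,"dz":0,"wx":0,"wy":0,"wz":0},{"claw":0.1,"dx":0,"dy":-110,"dz":0,"wx":0,"wy":0,"wz":0},{"claw":0.1,"dx":0,"dy":-110,"dz":0,"wx":0,"wy":0,"wz":0}]' 40
python3 d.py .50 -.30 .26 -188
python3 - <<'E'
from plant import bot
import cv2
s=bot.snapshot("side"); c=s["pixels"][:,:,::-1][130:290,200:360]; cv2.imwrite("pics/c1.png",cv2.resize(c,None,fx=4,fy=3.75,interpolation=2))
E
```

```text
time: 29.4
position: [0.593, -0.0405, 0.1333]
ee_rot: [-90.0, 0.3, 171.9]
force: [5.9, -6.1, 6.8]
finger_gap: 0.254
t 29.4 pos [ 0.593  -0.0405  0.1333] rpy [-89.95   0.33 171.95] F [ 5.9 -6.1  6.8] T [-0.82 -1.13 -0.05] gap 0.254 q [-1.030e+01  3.330e+01  1.004e+02 -1.000e-01  4.590e+01  8.780e+01]
time: 29.78
position: [0.591, -0.0396, 0.1317]
ee_rot: [-90.0, -0.1, 172.0]
force: [-0.8, -0.2, 1.0]
finger_gap: 0.546
t 29.77 pos [ 0.591  -0.0396  0.1317] rpy [-9.0000e+01 -6.0000e-02  1.7198e+02] F [-0.8 -0.2  1. ] T [-0.05  0.03  0.03] gap 0.546 q [-10.2  33.4 100.6  -0.   46.1  87.8]
time: 30.4
position: [0.5924, -0.04, 0.2463]
ee_rot: [-90.0, 0.4, 172.0]
force: [0.2, -1.7, -0.0]
finger_gap: 0.548
t 30.4 pos [ 0.5924 -0.04    0.2463] rpy [-89.98   0.39 171.97] F [ 0.2 -1.7 -0. ] T [ 0.03 -0.01 -0.01] gap 0.548 q [-10.2  25.6  94.2  -0.   59.8  87.8]
dxyz [ 55.1 -14.  270.3] w [-0.0003 -0.0004 -0.0068]
```

View pics/c1.png

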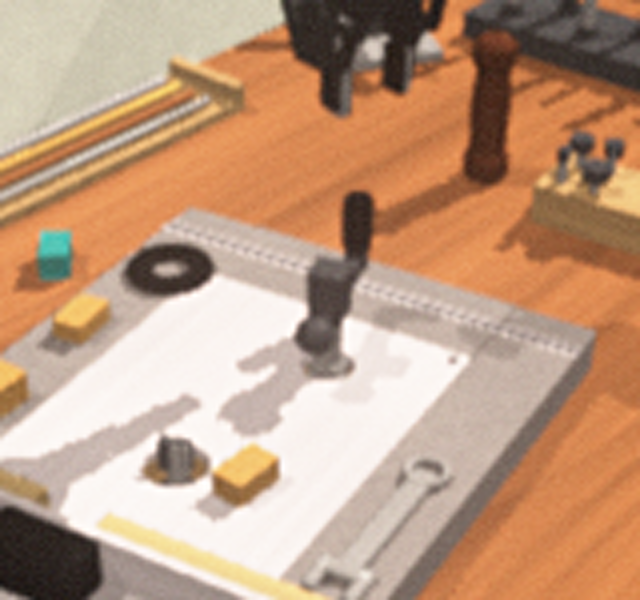

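Crank stands free in the drive, knob at crop (357,225); hand is clear above. Back off so both cameras see, then check finally.

```bash
python3 -m handwheel '[{"claw":0.1,"dx":10,"dy":-20,"dz":50,"wx":0,"wy":0,"wz":0},{"claw":0.1,"dx":20,"dy":-20,"dz":100,"wx":0,"wy":0,"wz":0},{"claw":0.1,"dx":30,"dy":-20,"dz":160,"wx":0,"wy":0,"wz":0},{"claw":0.1,"dx":30,"dy":-20,"dz":160,"wx":0,"wy":0,"wz":0},{"claw":0.1,"dx":30,"dy":-20,"dz":160,"wx":0,"wy":0,"wz":0}]' 40
python3 fine.py 40; python3 d.py
python3 - <<'E'
from plant import bot
from h import *
o0={n:load(n+"0.npz") for n in("side","top")}
for n in("side","top"):
    s=bot.snapshot(n); np.savez(n+"F.npz",**s); cv2.imwrite(f"pics/f{n}.png",s["pixels"][:,:,::-1])
    for t in("block_a_top","block_b_top","block_c_top","wrench_grip","reducer_mid","crank_collar","crank_hub","knob_grip"):
        print(n,t,[(np.round(d["at"],4).tolist(),round(d["p"],2)) for d in bot.mark_of(t,s)[:2]])
w=cloud(load("f_side.npz")); m=near(w,(.568,.0255),.03,.122,.14); print("hub top z",w[m][:,2].mean(),np.percentile(w[m][:,2],[50,90]))
E
```

```text
time: 31.08
position: [0.539, -0.1939, 0.2615]
ee_rot: [-90.0, -0.1, 171.9]
force: [0.6, -0.2, 0.3]
finger_gap: 0.549
side cut 26 61.37 +- 0.08 xy [0.5681 0.1779] B 43 61.53 all 85 61.5 tab 39.31
 rows [(np.int64(246), np.float64(61.05), np.int64(4)), (np.int64(247), np.float64(61.59), np.int64(9)), (np.int64(248), np.float64(61.48), np.int64(8)), (np.int64(249), np.float64(61.08), np.int64(5))]
top cut 28 62.47 +- 0.09 xy [0.567  0.1796] B 61 62.63 all 108 62.6 tab 40.33
 rows [(np.int64(217), np.float64(62.89), np.int64(1)), (np.int64(218), np.float64(62.21), np.int64(3)), (np.int64(219), np.float64(62.78), np.int64(3)), (np.int64(220), np.float64(62.16), np.int64(4)), (np.int64(221), np.float64(62.45), np.int64(5)), (np.int64(222), np.float64(62.39), np.int64(5)), (np.int64(223), np.float64(62.86), np.int64(3)), (np.int64(224), np.float64(62.57), np.int64(3)), (np.int64(225), np.float64(62.04), np.int64(1))]
t 35.08 pos [ 0.5392 -0.1942  0.2622] rpy [-89.99   0.   171.97] F [1.  1.4 0.2] T [0.02 0.01 0.  ] gap 0.548 q [-26.4  23.1  95.8  -0.   61.1  71.6]
side block_a_top [([0.43,
[... 506 characters left out ...]
 0.68), ([0.5962, -0.0383, 0.1275], 0.66)]
top block_a_top [([0.736, 0.107, 0.0577], 0.7), ([0.5666, 0.027, 0.0421], 0.38)]
top block_b_top [([0.5188, 0.1637, 0.0615], 0.43)]
top block_c_top [([0.7066, 0.2117, 0.0646], 0.59), ([0.8571, 0.0298, 0.0252], 0.5)]
top wrench_grip [([0.4267, 0.1045, 0.0476], 0.71), ([0.567, 0.0249, 0.0459], 0.49)]
top reducer_mid [([0.7422, 0.0116, 0.042], 0.78)]
top crank_collar [([0.5662, 0.0249, 0.0414], 0.8), ([0.2784, -0.2654, 0.0088], 0.75)]
top crank_hub [([0.3567, -0.5075, 0.0126], 0.98), ([0.5684, 0.0205, 0.1204], 0.62)]
top knob_grip [([0.4122, -0.4989, 0.012], 0.65), ([0.5985, -0.0399, 0.1241], 0.54)]
hub top z 0.12800167134392312 [0.12934049 0.12963761]
```

View pics/ftop.png

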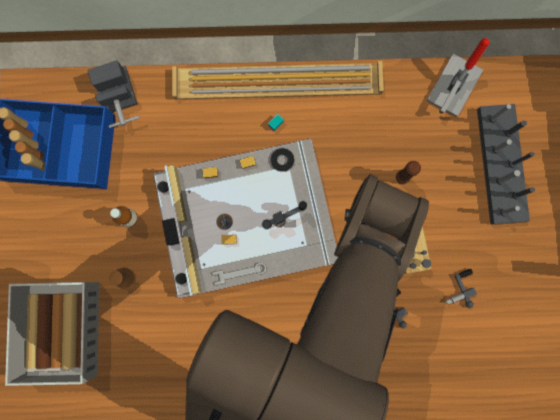

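View pics/fside.png

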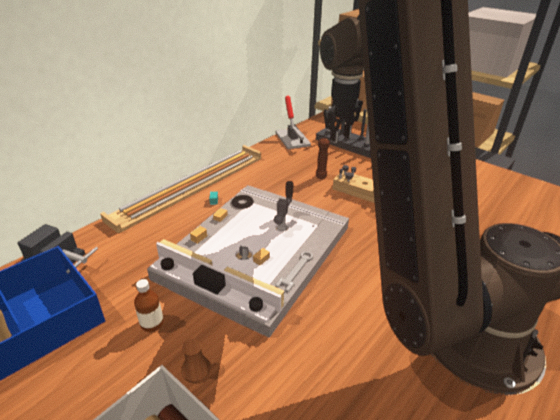

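The top view shows the crank in the drive at (283,215), cutter (225,221) and block (229,239), with the blocks, ring and wrench where they started. The cutter is within about 0.15 mm of the block's top in both views, and the robot touches nothing.

```bash
python3 -c "
from plant import bot
print(bot.finish_job(), bot.get_obs()['time'])"
```

```text
the job is handed in; nothing more can be done
the job is handed in; nothing more can be done
```

The cutter is set level with the brass block beside it, and the job was handed in at about 35 s of the 72 s allowed. No verdict was reported.

- **Fit:** I took the standing crank from the rack, not the two small ones lying on the bench. I turned it to the nut angle seen in the picture, about -8°. The square dropped in without catching, and I pushed it home until the collar seated at about 16 N. The hub's top read 129.3 mm at the end (130 mm expected fully home).
- **Winding:** I held the knob and wound it about 2.17 turns clockwise in steps, measuring as I went, then let go and backed off.
- **Cutter height:** the last check put the cutter's top level with the 22 mm block's, perhaps 0.1–0.15 mm below, and not past it. The side camera gave 61.4–61.5 mm against 61.5 mm, and the top camera 62.5 mm against 62.6 mm.
- **Camera disagreement:** the two cameras differ by about 1 mm in absolute height, so I relied only on differences within one view.
- **Everything else:** the three blocks, the ring and the wrench measured where they started, within what the networks can resolve. I checked the joint, bell and bottle only by eye: the joint and bottle stand where they were, and the bell shows no visible change.

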